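# Clamp the tension gauge in the checking cradle

## Robot

A 6-joint arm with a two-finger parallel gripper is mounted at the origin on the work surface. World frame = base frame: x ahead of the robot, y to its left, z up, the work surface at z = 0. Lengths are in m, angles in rad, forces in N, time in s.
With the tool pointing down it reaches from about 0.25 to 0.725 m from the base axis. Payload 4 kg.
Tool frame: the origin (TCP) lies midway between the tips of the shut fingers; the grasp point (between the pads) lies bot.pinch_z behind it (bot.pinch_z is the distance from the TCP to the grasp point, in m); z points along the fingers, y is the direction in which the jaws open and shut (so a half turn about z gives the same grasp; the last joint's range is limited). The gripper opens to 85 mm and grips with 20 to 120 N. Pads are 22 mm wide; open, the fingers measure 114 mm over their backs; the gripper's body (76 mm by 85 mm) begins 54 mm behind the grasp point. The pads swing forward as they close: fully open they stand 13 mm farther back than shut.
Start: joints at [-1.167, 0.241, 0.005, 1.335, 0, 1.571], TCP at [0.196, -0.46, 0.231] pointing down, gripper open.
Joint ranges: [-2.72, 2.72], [-1.05, 1.87], [-1.09, 1.28], [-1.99, 2.15], [-1.42, 1.44], [-3.14, 3.14]. Speed limits (rad/s): [2.79, 2.79, 3.14, 3.14, 3.14, 3.14].

## Interface

Orientations are given as a unit quaternion [x, y, z, w].
In Python, from workcell import bot gives the robot as it stands. The module is installed in compiled form; this text tells all that it offers.
- The arm moves only by the tool move_arm, never from a script. Its argument "series" is a list that holds one entry, the list of rows, each a list of 7 numbers: the shift along the world's x, y, z in cm, then the turn, a rotation vector about the world's x, y, z in degrees, then the opening, from 0 (shut) to 1 (fully open). A call has exactly 5 rows; each row shifts and turns the pose as measured when the row begins; what a row does not reach is not made up. A row lasts 1/10 s, in which the tool goes at most 50 mm and 8.59 degrees, less where a joint would pass 70% of its speed; a pose out of reach is approached as far as the arm can. A call with a gripper value outside its range is refused whole. The fingers move at their own pace and stop on an object; the grip force is fixed at half the most. Time passes only in rows, so rows that do not move let the fingers close, or fill a call up. It gives the time, the measured TCP pose, the force and the opening at its end, in the units of the state.
- bot.get_obs(): the state, without advancing time (a new reading comes with each control period).
- bot.camera(name): name is "side" or "top"; returns (picture, depth): 480x640x3 uint8, red, green, blue; 480x640 float32, m along the optical axis (not along the pixel's ray), 0 where there is no reading.
- bot.camera_info(name): a dict with "vfov" (degrees; the focal length in pixels is half the picture's height over the tangent of half this angle, whatever the lens; pixels are square), "cx", "cy" (the principal point, pixels), "k1" (the pictures are not rectified: a ray, as slopes to the right and down, at radius r is drawn at 1 + k1 r^2 times it, then the intrinsics apply), "cam_to_world" (4x4, takes a point from camera to world coordinates). Camera axes: x right, y down, z forward; pixel columns grow to the right and rows downward; lengths in m; the calibration is good to about 2 mm. A picture is of the moment at which its call begins. camera_info takes no time and is no camera call.
- bot.job_done(): hands the job in, once; it reports no verdict.
Trained networks look in the newest picture that a camera, given by its name, has taken for a name from the list of things; names that differ only in an ending like _2 or _b are one class to them, and where a whole thing is asked for, a point or a joint stands for the part that bears it (a point fixed in the world has none). Each returns a list of dicts, best first, with "confidence" (0 to 1); they miss things now and then, are a little off and sometimes report something else, mostly with a low value. They report only what shows in the picture. A call takes as long as a camera call. They do not tell look-alikes from the thing itself.
- bot.find_in(camera, target): "at" ([x, y, z] in m, in world coordinates, good to about 4 mm: the middle of the surface that is visible of it).
The state is a dict: "clock": time; "joint_pos": joint angles; "joint_vel": joint speeds; "tau": joint torques, N m; "eef_pos": TCP position; "tool_rot": TCP orientation; "ft_force": force on the tool from outside, world axes, zero at the start; "ft_torque": the same for the moment, N m; "grip_width": finger opening in m.
Only numpy, scipy, OpenCV 4.12 (cv2) and the standard library are available. Lean on these libraries where they do the work, as an engineer would, in place of code of your own. Each camera call takes 0.05 s, during which the arm holds its last target.

## Task

Clamp the red-banded gauge in the red checking cradle: lift the sprung clamp bar by its orange tab and turn it right aside, lay the gauge gently in the two V blocks with its nose towards the yellow sprung buffer, and slide it home until the buffer gives by a millimetre or two, then turn the bar back over the gauge and lower it by hand until it rests on the gauge, without letting it snap down or forcing it. Leave the gauge touching the buffer, and do not disturb the blue gauge or anything else on the bench.

Things in the scene. Friction and masses are not known exactly. Their poses are not given: they have to be found in the camera images.
- cradle: Checking cradle, fixed to the bench, position and yaw vary: red base plate 250 x 160 x 12 mm with two black V blocks 26 mm long centred at x = -58 and +58 mm of its frame, y = 0. Origin on the bench midway between the V blocks; x axis along them towards the stop, z up. The clamp bar's post, 108 mm high, stands at x = -56, y = -62 mm.
- seat (a point): Point of the cradle at its x = 0, y = 0, 48 mm above the bench, axes as the cradle's. A gauge lying in the V blocks has its axis through here, along x. V faces slope 45 degrees, upper edges about 44 mm above the bench; free for fingers between x = -45 and +45 mm. Sliding the gauge in the V blocks takes 2 to 5 N, more if pressed down.
- stop_block: Grey block 22 x 50 x 60 mm; origin at the foot of the face towards the gauge, at x = 118, y = 0, z = 12 mm of the cradle. From it a set screw carries a yellow sprung buffer, a disc 24 mm across on the gauge's axis. The screw's setting is unknown and unmeasured: the buffer's free face is at x = 79 to 97 mm of the cradle. Feel for it.
- buffer_axis (a point): Point of the stop block's face on the buffer's axis (x = 118, y = 0, z = 48 mm of the cradle). It does not show where the buffer is. The buffer yields at 4 N per mm for up to 10 mm of travel and pushes back, damped; friction in the V blocks keeps the gauge against it on release. Press nose on buffer with 4 to 10 N, for half a second; over 15 N damages it.
- gauge_red_mid (a point): Centre, on the axis, of the gauge to clamp: aluminium barrel 160 mm long, 36 mm diameter, about 0.4 kg, red band near the front, black rear end; a steel nose, 18 mm diameter, stands out 14 mm in front. x axis along the barrel towards the nose. Starts level, axis 40 mm above the bench, in either place of the rest, nose pointing roughly (within 0.6 rad) the cradle's +x way.
- gauge_red_nose (a point): Tip of the red gauge's steel nose, on its axis, 94 mm in front of the gauge's centre.
- gauge_blue_mid (a point): Centre of a like gauge with a blue band, in the other place of the rest; to be left there.
- rest: Wooden rest 150 x 170 x 8 mm, fixed to the bench, position and yaw vary. Origin on the bench under its centre; x along the gauges. Grey V supports 18 mm long at x = -60 and +60 mm; the two places are at y = -45 and +45 mm. Free for fingers between the supports.
- bar_lift (a joint): Lift of the clamp bar, m: 0 fully down (cradle empty), about 0.006 resting on a gauge in the V blocks, 0.030 at the upper stop. Spring and weight drive it down with 6 N (down) to 10 N (up). A pin under its short rear end locks the turning unless lifted over 0.018; turned aside past 0.4 rad, a dark ledge round the post holds it up at about 0.017 when let go.
- bar_turn (a joint): Turn of the clamp bar about its upright post, rad: 0 closed (across the V blocks, hard stop), growing anticlockwise seen from above to 1.75 (hard stop); 1.57 is parallel to the barrel, pointing to the cradle's -x. Below about 0.1 the pin clears the ledge and the bar comes down. Turns easily, stays where left.
- bar_tab (a point): Grip point of the flat orange upright tab on the clamp bar's end: 16 mm thick across the bar, 28 mm along it, 36 mm high; point on its axis, 20 mm above its foot, 110 mm from the post's axis; closed, at x = -56, y = +48 mm of the cradle, 94 mm above the bench plus bar_lift. The bar below is 16 mm wide. The hand must turn with the tab as it swings, or it slips.
- reel: Bystander to be left alone: yellow plastic reel lying flat, 100 mm across, 36 mm high. Origin at its underside's centre.
- grip_roll: Bystander to be left alone: blue ring-shaped roll lying flat, 52 mm across, 30 mm high. Origin at its underside's centre.
- ball_can: Bystander to be left alone: green can standing, 74 mm across, 100 mm high. Origin at its underside's centre.
- jar: Bystander to be left alone: clear lidded jar, 56 mm across, 65 mm high. Origin at its underside's centre.
- awl: Bystander to be left alone: screwdriver-like awl lying on the bench, red handle, about 0.2 m long. Origin under its middle.
- mug: Bystander to be left alone: white mug, 80 mm across, 90 mm high. Origin at its underside's centre.
- eraser: Bystander to be left alone: black block 70 x 35 x 20 mm. Origin at its underside's centre.
There are look-alikes about, which are no part of the job. Leave any pink look-alike of the part that bears gauge_red_mid alone.

How it is judged:
On the way, in this order (a step that is already met when the one before it is completed fails the run):
1. the clamp bar is lifted and turned aside (over 1.2 rad), the gauge not yet in the cradle (value of joint bar_turn above 1.2 rad and horizontal distance between gauge_red_mid and cradle above 0.12 m), for 0.1 s.
2. with the bar aside, the gauge lies in the V blocks, nose to the stop, and is pressed against the sprung buffer with over 2.5 N (y of gauge_red_mid in the frame of cradle between -0.004 and 0.004 m and z of gauge_red_mid in the frame of cradle between 0.045 and 0.051 m and angle between the x axis of gauge_red_mid and the x axis of cradle, either way round below 0.05 rad and value of joint bar_turn above 1 rad and contact force between gauge_red and stop_block above 2.5 N), for 0.2 s.
At the end, for the whole second after the job is handed in: Red gauge at rest in both V blocks (axis within 4 mm sideways, 3 mm in height, 0.05 rad), nose touching the buffer (over 0.1 N); clamp bar closed (turn under 0.12 rad), down on the gauge (lift 3 to 9 mm) and bearing on it with over 3 N; fingers clear (y of gauge_red_mid in the frame of cradle between -0.004 and 0.004 m and z of gauge_red_mid in the frame of cradle between 0.045 and 0.051 m and angle between the x axis of gauge_red_mid and the x axis of cradle, either way round below 0.05 rad and x of gauge_red_nose in the frame of cradle above 0.06 m and contact force between gauge_red and stop_block above 0.1 N and value of joint bar_turn below 0.12 rad and value of joint bar_lift between 0.003 and 0.009 m and contact force between bar_turn and gauge_red above 3 N and linear speed of gauge_red below 0.01 m/s and contact force between the fingers and anything else below 0.1 N).
It fails at once if the gauge is pressed on the stop with more than 15 N (contact force between gauge_red and stop_block above 15 N).
It fails at once if the clamp bar snaps down (faster than 0.3 m/s) (velocity of joint bar_lift below -0.3 m/s).
It fails at once if the bar is forced down on the gauge with more than 30 N (contact force between bar_turn and gauge_red above 30 N).
It fails at once if the gauge drops or slams into the V blocks (over 0.3 m/s in the last 10 mm) (linear speed of gauge_red above 0.3 m/s and horizontal distance between gauge_red_mid and cradle below 0.06 m and height (world z) of gauge_red_mid below 0.058 m).
It fails at once if the blue gauge or another bystander is moved by more than 25 mm (distance of any of gauge_blue_mid, reel, grip_roll, ball_can, jar, awl, mug, eraser from where it was at the start of the episode above 0.025 m).
It also fails if it takes over 72 s, if anything falls off the work surface, if the arm or the gripper's body presses on something with over 40 N, if the wrist force passes 120 N, or if a joint passes its speed limit or range.

## Working session

There is one attempt and no reset: what is moved stays moved. The work goes in short steps, Python scripts to look and compute and a tool call to move; the robot and the scene stay as the last step left them, time stands still between calls to the robot, and variables do not carry over. Pictures are saved under pics/ and viewed, and the job is handed in when it is done.

Besides the shell and the picture viewer there is one more tool, called as a command line: name --argument value ..., lists and objects as JSON in quotes. move_arm: Moves the arm, as the interface text tells. Its arguments: {"type":"object","properties":{"series":{"type":"array","items":{"type":"array","items":{"type":"array","items":{"type":"number"}}}}},"required":["series"]}

```bash
mkdir -p pics; cat > h.py <<'E'
import numpy as np, cv2
from workcell import bot
def shot(cam,name):
    im,d=bot.camera(cam); cv2.imwrite(f'pics/{name}.png',im[:,:,::-1]); np.savez(f'pics/{name}.npz',im=im,d=d); return im,d
def world(cam,d):
    ci=bot.camera_info(cam); f=240/np.tan(np.radians(ci['vfov'])/2)
    v,u=np.mgrid[0:480,0:640]
    K=np.array([[f,0,ci['cx']],[0,f,ci['cy']],[0,0,1.]])
    p=cv2.undistortPoints(np.stack([u,v],-1).reshape(-1,1,2).astype(np.float64),K,None)[:,0]
    q=np.stack([(u-ci['cx'])/f,(v-ci['cy'])/f],-1).reshape(-1,2)
    # invert q = p(1+k1 r^2)
    p=q.copy()
    for _ in range(30): p=q/(1+ci['k1']*(p**2).sum(1,keepdims=True))
    p=p.reshape(480,640,2); P=np.dstack([p[...,0]*d,p[...,1]*d,d])
    T=np.array(ci['cam_to_world']); return P@T[:3,:3].T+T[:3,3]
E
python3 - <<'E'
from h import *
o=bot.get_obs(); print({k:np.round(v,3) for k,v in o.items()}, bot.pinch_z)
for c in('side','top'):
    shot(c,c+'0'); i=bot.camera_info(c); print(c,i['vfov'],i['cx'],i['cy'],i['k1'],np.round(i['cam_to_world'],3).tolist())
E
```

```text
{'clock': np.float64(0.0), 'joint_pos': array([-1.167,  0.241,  0.004,  1.335,  0.   ,  1.571]), 'joint_vel': array([ 0.   ,  0.   , -0.   ,  0.   ,  0.001,  0.001]), 'tau': array([-0.0000e+00, -3.7232e+01,  2.5241e+01,  1.7000e-02, -0.0000e+00,
       -0.0000e+00]), 'eef_pos': array([ 0.196, -0.459,  0.23 ]), 'tool_rot': array([ 0.98 ,  0.201, -0.   , -0.001]), 'ft_force': array([-0.437,  0.007, -1.554]), 'ft_torque': array([0.006, 0.024, 0.021]), 'grip_width': np.float64(0.085)} 0.0187
side 56.2778865595811 316.6855162260968 234.23924896384892 -0.11150867326889187 [[-0.803, -0.379, 0.461, 0.093], [-0.597, 0.494, -0.632, 0.641], [0.012, -0.782, -0.623, 0.713], [0.0, 0.0, 0.0, 1.0]]
top 45.030662336921544 311.4404874608874 231.429789013994 -0.13477798494261753 [[0.009, -0.98, 0.197, 0.255], [-1.0, -0.009, 0.0, 0.003], [0.001, -0.197, -0.98, 1.521], [0.0, 0.0, 0.0, 1.0]]
```

View pics/top0.png

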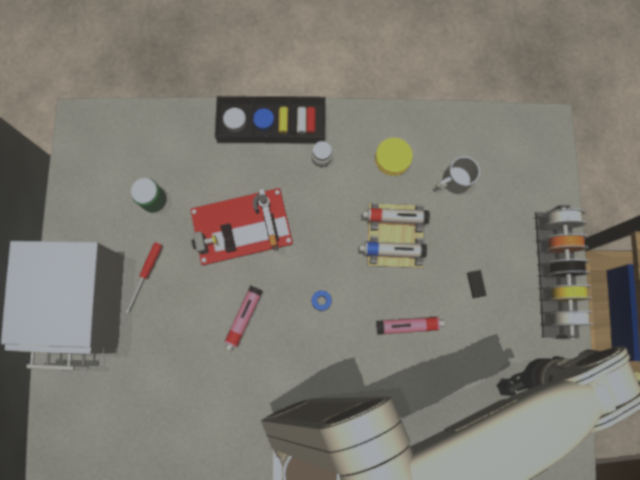

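View pics/side0.png

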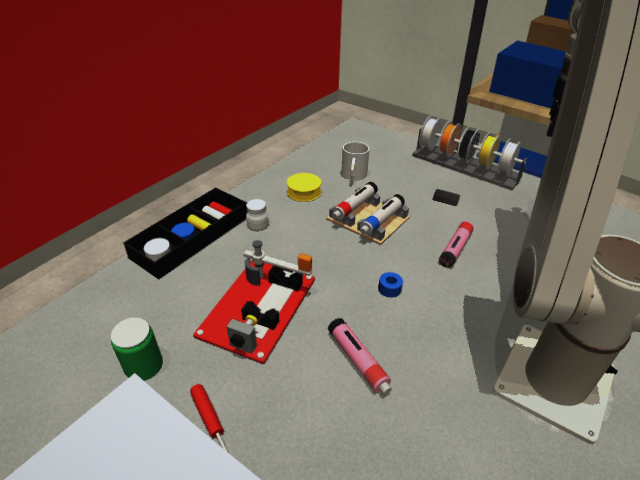

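```bash
python3 - <<'E'
from h import *
for c in('top','side'):
    for t in('cradle','stop_block','gauge_red_mid','gauge_red_nose','gauge_blue_mid','rest','bar_tab','seat'):
        print(c,t,[(np.round(r['at'],3).tolist(),round(r['confidence'],2)) for r in bot.find_in(c,t)])
E
```

```text
top cradle [([0.572, 0.196, 0.015], 0.58), ([0.591, -0.216, 0.055], 0.36)]
top stop_block [([0.52, 0.286, 0.062], 0.75)]
top gauge_red_mid [([0.596, -0.217, 0.053], 0.68), ([0.328, 0.179, 0.03], 0.63), ([0.313, -0.249, 0.028], 0.59)]
top gauge_red_nose [([0.329, 0.175, 0.032], 0.96), ([0.594, -0.216, 0.053], 0.95), ([0.318, -0.244, 0.036], 0.88)]
top gauge_blue_mid [([0.503, -0.211, 0.056], 0.62)]
top rest [([0.55, -0.222, 0.008], 0.7), ([0.463, 0.432, 0.024], 0.5), ([0.518, 0.285, 0.059], 0.31)]
top bar_tab [([0.574, 0.115, 0.072], 0.89)]
top seat [([0.568, 0.196, 0.012], 0.59), ([0.378, -0.023, 0.03], 0.19)]
side cradle [([0.552, 0.205, 0.011], 0.93)]
side stop_block [([0.514, 0.296, 0.06], 0.96)]
side gauge_red_mid [([0.314, -0.221, 0.031], 0.92), ([0.59, -0.209, 0.048], 0.89)]
side gauge_red_nose [([0.586, -0.205, 0.056], 0.9), ([0.319, 0.189, 0.033], 0.78), ([0.312, -0.227, 0.035], 0.76)]
side gauge_blue_mid [([0.502, -0.194, 0.047], 0.82)]
side rest [([0.756, -0.008, 0.044], 0.64), ([0.546, -0.207, 0.008], 0.58), ([0.59, -0.208, 0.051], 0.19), ([0.759, -0.205, 0.035], 0.19)]
side bar_tab [([0.556, 0.115, 0.075], 0.94)]
side seat [([0.553, 0.202, 0.008], 0.96)]
```

The candidates for the red gauge in the top view are the white-barrelled, red-banded one in the rest at (397,215), and two pink look-alikes at (243,318) and (410,325). The rest one fits: it has an aluminium barrel and a red band, and it lies beside the blue gauge at (393,250). I'll confirm that in a crop and fit the poses.

```bash
python3 - <<'E'
from h import *
a=cv2.imread('pics/top0.png'); b=cv2.imread('pics/side0.png')
x=cv2.resize(a[180:280,340:460],(480,400),interpolation=cv2.INTER_CUBIC); y=cv2.resize(a[180:275,185:300],None,fx=3.5,fy=3.5,interpolation=cv2.INTER_CUBIC)[:400,:310]
cv2.imwrite('pics/crop0.png',np.hstack([x,np.zeros((400,2,3),np.uint8),cv2.resize(y,(310,y.shape[0]))[:400] if y.shape[0]>=400 else np.vstack([y,np.zeros((400-y.shape[0],y.shape[1],3),np.uint8)])]))
c=cv2.resize(b[225:365,185:325],(560,560),interpolation=cv2.INTER_CUBIC); cv2.imwrite('pics/crop1.png',c)
for cam in('top','side'):
    z=np.load(f'pics/{cam}0.npz'); im=z['im'].astype(int); W=world(cam,z['d'])
    np.save(f'pics/W{cam}.npy',W)
    ok=z['d']>0
    red=(im[...,0]>120)&(im[...,1]<60)&(im[...,2]<60)&ok&(abs(W[...,2]-.012)<.008)&(abs(W[...,0]-.55)<.15)&(abs(W[...,1]-.2)<.17)
    pts=W[red]; print(cam,red.sum(),pts[:,2].mean())
    # rect fit with erosion-free points
    r=cv2.minAreaRect(pts[:,:2].astype(np.float32)*1000); print(r)
    bl=(ok)&(abs(W[...,2])<.005)&(W[...,0]<.5)&(W[...,0]>.4); print('bench z',np.median(W[bl][:,2]))
    # gauges
    g=ok&(W[...,2]>.03)&(abs(W[...,0]-.55)<.12)&(abs(W[...,1]+.21)<.13)
    for nm,(lo,hi) in dict(red=(.55,.65),blue=(.44,.545)).items():
        m=g&(W[...,0]>lo)&(W[...,0]<hi); p=W[m]
        q=p[p[:,2]>p[:,2].max()-.012] if cam=='top' else p
        c=q.mean(0); u,s,vt=np.linalg.svd(q[:,:2]-c[:2],full_matrices=False); t=(p[:,:2]-c[:2])@vt[0]
        print(nm,m.sum(),c,vt[0],np.percentile(t,[0,1,99,100]),'zmax',np.percentile(p[:,2],99))
E
```

```text
top 23 0.01186854589440286
((552.8751831054688, 190.6731719970703), (75.2488784790039, 203.13174438476562), 26.779165267944336)
bench z 0.00028136095748387824
red 1046 [ 0.59559481 -0.22008152  0.05884282] [-0.03035075 -0.99953931] [-0.08972596 -0.08654904  0.08091632  0.08347446] zmax 0.06335410697448117
blue 1072 [ 0.50583857 -0.2155425   0.05906541] [-0.04120336 -0.99915078] [-0.0956308  -0.09328904  0.07532951  0.07728108] zmax 0.06405273900622695
side 3243 0.011885532307690625
((571.2225341796875, 194.6212158203125), (159.26976013183594, 247.76040649414062), 14.117944717407227)
bench z -7.050001411601503e-05
red 771 [ 0.59022545 -0.2093684   0.0479063 ] [0.05916355 0.9982483 ] [-0.0953059  -0.09260427  0.08058843  0.08270241] zmax 0.05967574376522131
blue 843 [ 0.50117558 -0.19996618  0.04819122] [0.05660417 0.9983967 ] [-0.09522939 -0.09201973  0.08044555  0.08290992] zmax 0.060110274439145496
```

View pics/crop0.png

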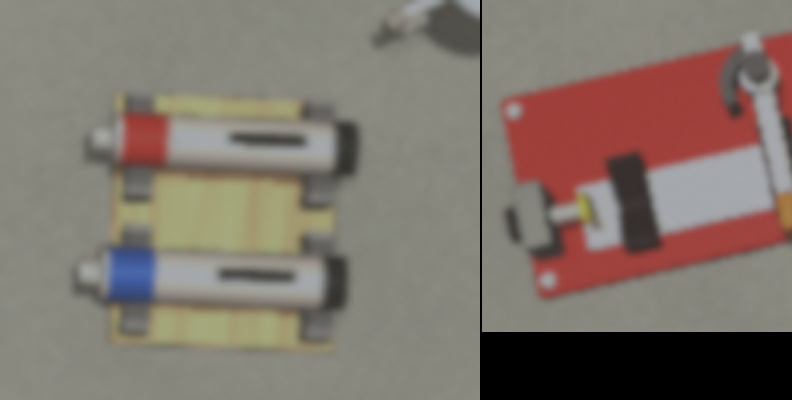

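View pics/crop1.png

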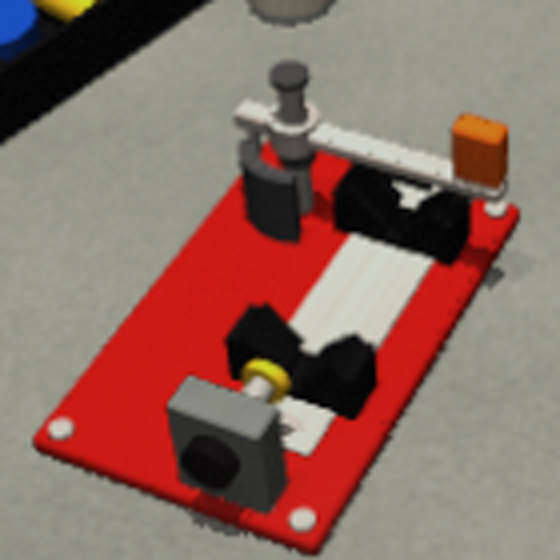

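```bash
python3 - <<'E'
from h import *
from scipy.optimize import least_squares
for cam in('top','side'):
    z=np.load(f'pics/{cam}0.npz'); im=z['im'].astype(int); W=np.load(f'pics/W{cam}.npy')
    ok=z['d']>0
    ci=bot.camera_info(cam); T=np.array(ci['cam_to_world'])
    # rays intersect z=0.012
    Wr=world(cam,np.ones((480,640),np.float32)); D=Wr-T[:3,3]; s=(.012-T[2,3])/D[...,2]; P=T[:3,3]+D*s[...,None]
    near=(abs(P[...,0]-.56)<.16)&(abs(P[...,1]-.2)<.17)
    red=((im[...,0]>1.8*im[...,1])&(im[...,0]>1.8*im[...,2])&(im[...,0]>60)&near).astype(np.uint8)
    n,l,st,_=cv2.connectedComponentsWithStats(red); k=1+np.argmax(st[1:,4]); m=l==k
    cs,_=cv2.findContours(m.astype(np.uint8),cv2.RETR_EXTERNAL,cv2.CHAIN_APPROX_NONE)
    hull=cv2.convexHull(np.vstack(cs))[:,0]
    q=P[hull[:,1],hull[:,0],:2]
    print(cam,m.sum(),cv2.minAreaRect(q.astype(np.float32)*1000))
    # robust: fit 250x160 box to contour pts
    cc=np.vstack(cs)[:,0]; q=P[cc[:,1],cc[:,0],:2]
    def f(p):
        c,s=np.cos(p[2]),np.sin(p[2]); d=q-p[:2]; a=np.abs(d@[c,s])-.125; b=np.abs(d@[-s,c])-.08
        sd=np.where((a>0)&(b>0),np.hypot(a,b),np.maximum(a,b)); return sd
    r=least_squares(f,[.565,.195,np.radians(102)],loss='cauchy',f_scale=.001)
    print(r.x,np.degrees(r.x[2]),np.median(abs(f(r.x))))
    # orange tab points, grey stop
    o=(im[...,0]>120)&(im[...,0]>1.5*im[...,1])&(im[...,1]>1.5*im[...,2])&ok&(W[...,2]>.06)&(abs(W[...,0]-.56)<.1)&(abs(W[...,1]-.13)<.1)
    p=W[o]; print('tab',o.sum(),p.mean(0),p.min(0),p.max(0))
    C,S=np.cos(r.x[2]),np.sin(r.x[2]); L=(W[...,:2]-r.x[:2])@np.array([[C,-S],[S,C]])
    pl=L[o]; print(' local',pl.mean(0),pl.min(0),pl.max(0))
    for nm,zr,xr,yr in (('Vblk-',(.025,.06),(-.08,-.03),(-.045,.045)),('Vblk+',(.025,.06),(.03,.08),(-.045,.045)),('stop',(.055,.08),(.105,.16),(-.04,.04)),('plate',(.005,.02),(-.2,.2),(-.2,.2)),('yellow',(.03,.065),(.07,.112),(-.02,.02))):
        mm=ok&(W[...,2]>zr[0])&(W[...,2]<zr[1])&(L[...,0]>xr[0])&(L[...,0]<xr[1])&(L[...,1]>yr[0])&(L[...,1]<yr[1])
        if nm=='yellow': mm&=(im[...,2]<.6*im[...,1])
        t=L[mm]
        if len(t): print(nm,mm.sum(),np.round(np.percentile(t,[2,98],axis=0)*1000,1).tolist(),W[mm][:,2].mean())
E
```

```text
top 1748 ((598.3399658203125, 229.62408447265625), (87.18192291259766, 185.7970428466797), 14.863483428955078)
[0.57245471 0.17499508 1.81383137] 103.92488238327157 0.014599392607715672
tab 5 [0.50827447 0.10059322 0.10857456] [0.50319112 0.09403117 0.10595447] [0.51891007 0.10602763 0.10986927]
 local [-0.05677039  0.08019889] [-0.06569905  0.07145501] [-0.05203431  0.08564146]
Vblk- 89 [[-73.0, -43.6], [-31.4, 42.1]] 0.041857269816041515
Vblk+ 182 [[43.0, -10.9], [68.5, 43.7]] 0.038811835657822986
stop 160 [[112.9, 1.4], [145.2, 39.0]] 0.0691679661795962
plate 5636 [[-176.6, -181.0], [181.2, 173.1]] 0.011094519981111706
yellow 1 [[89.6, 16.9], [89.6, 16.9]] 0.05650515894199826
side 3730 ((569.4418334960938, 195.57432556152344), (160.6873779296875, 252.31422424316406), 14.195575714111328)
[0.56947357 0.19569888 1.81830819] 104.18138523112201 0.010086315353763114
tab 72 [0.51575361 0.10253219 0.10865955] [0.50265907 0.09208142 0.10403911] [0.52952671 0.11249798 0.11144046]
 local [-0.07716645  0.07490798] [-0.0881333   0.06064412] [-0.06964188  0.08797988]
Vblk- 347 [[-79.5, -43.3], [-46.9, 42.3]] 0.04103452094342311
Vblk+ 295 [[30.5, -8.2], [78.3, 43.9]] 0.04219527122037014
stop 248 [[105.9, 3.2], [126.8, 39.2]] 0.06577828080712642
plate 4748 [[-114.3, -79.0], [120.5, 77.2]] 0.012381888750590587
yellow 6 [[70.4, 16.1], [72.5, 19.5]] 0.052612329147578685
```

```bash
python3 - <<'E'
from h import *
for cam in('top','side'):
    z=np.load(f'pics/{cam}0.npz'); im=z['im'].astype(int); W=np.load(f'pics/W{cam}.npy'); ok=z['d']>0
    ci=bot.camera_info(cam); T=np.array(ci['cam_to_world'])
    Wr=world(cam,np.ones((480,640),np.float32)); D=Wr-T[:3,3]; s=(.012-T[2,3])/D[...,2]; P=T[:3,3]+D*s[...,None]
    near=(abs(P[...,0]-.56)<.15)&(abs(P[...,1]-.2)<.155)
    red=((im[...,0]>1.8*im[...,1])&(im[...,0]>1.8*im[...,2])&(im[...,0]>60)&near).astype(np.uint8)
    red=cv2.morphologyEx(red,cv2.MORPH_CLOSE,np.ones((9,9)))
    n,l,st,_=cv2.connectedComponentsWithStats(red); m=l==1+np.argmax(st[1:,4])
    cs,_=cv2.findContours(m.astype(np.uint8),cv2.RETR_EXTERNAL,cv2.CHAIN_APPROX_NONE); q=np.vstack(cs)[:,0]
    r=cv2.minAreaRect((P[q[:,1],q[:,0],:2]*1000).astype(np.float32)); print(cam,m.sum(),r)
    th=np.radians(104.2); C,S=np.cos(th),np.sin(th)
    L=(W[...,:2]-[.5694,.1956])@np.array([[C,-S],[S,C]])*1000
    inn=ok&(abs(L[...,0])<165)&(abs(L[...,1])<110)
    # height map picture
    H=np.zeros((440,640),np.float32)
    for (a,b),zz in zip(L[inn],W[inn][:,2]):
        i,j=int(220-b*2),int(320+a*2)
        if 0<=i<440 and 0<=j<640: cv2.circle(H,(j,i),2,float(max(zz,H[i,j])),-1)
    Hc=cv2.applyColorMap((np.clip(H/.12,0,1)*255).astype(np.uint8),cv2.COLORMAP_JET)
    for g in range(-150,151,50): cv2.line(Hc,(320+2*g,0),(320+2*g,439),(255,255,255),1)
    for g in range(-100,101,50): cv2.line(Hc,(0,220-2*g),(639,220-2*g),(255,255,255),1)
    cv2.imwrite(f'pics/H{cam}.png',Hc)
E
python3 -c "
import cv2,numpy as np
a=cv2.imread('pics/Htop.png');b=cv2.imread('pics/Hside.png')
cv2.imwrite('pics/Hb.png',cv2.resize(np.vstack([a,b]),(436,600)))"
```

```text
top 3088 ((571.35791015625, 192.4153594970703), (156.76077270507812, 245.02764892578125), 13.910536766052246)
side 4014 ((572.24755859375, 185.45541381835938), (161.16453552246094, 273.3101501464844), 14.195566177368164)
```

View pics/Hside.png

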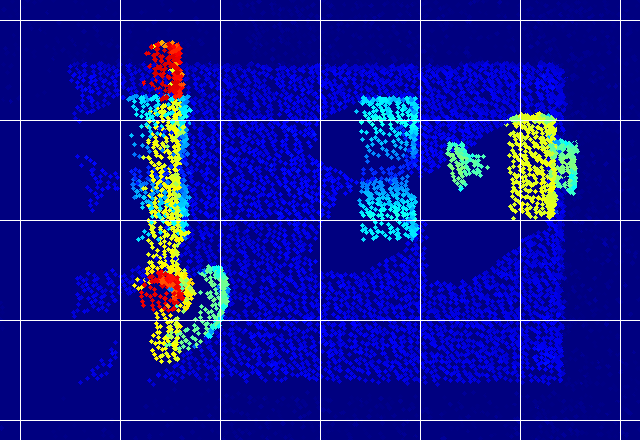

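View pics/Htop.png

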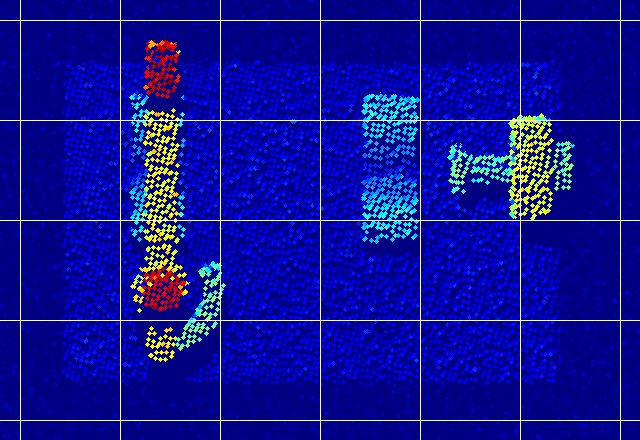

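move_arm --series '[[[2.2, 4, 0, 0, 0, 8, 0.7], [2.2, 4, 0, 0, 0, 8, 0.7], [2.2, 4, 0, 0, 0, 8, 0.7], [2.2, 4, 0, 0, 0, 8, 0.7], [2.2, 4, 0, 0, 0, 8, 0.7]]]'

```text
clock: 1.4
eef_pos: [0.307, -0.2587, 0.2307]
tool_rot: [0.848, 0.53, 0.001, 0.002]
ft_force: [1.4, -0.6, -0.4]
grip_width: 0.0598
```

```bash
cat >> h.py <<'E'
def st():
    o=bot.get_obs(); a,b,c,w=o['tool_rot']
    from scipy.spatial.transform import Rotation as R
    M=R.from_quat(o['tool_rot']).as_matrix()
    print('t %.2f'%o['clock'],'p',np.round(o['eef_pos'],4),'yawY %.1f'%np.degrees(np.arctan2(M[1,1],M[0,1])),'tz',np.round(M[:,2],3),'F',np.round(o['ft_force'],2),'T',np.round(o['ft_torque'],2),'w %.4f'%o['grip_width'],'j',np.round(o['joint_pos'],2))
    return o
O=np.array([.549,.167]); TH=np.radians(104.1); ex=np.array([np.cos(TH),np.sin(TH)]); ey=np.array([-ex[1],ex[0]])
def loc(p): d=np.asarray(p)[:2]-O; return np.array([d@ex,d@ey])
def wld(a,b): return O+a*ex+b*ey
E
python3 -c "
from h import *
st(); print('tab',wld(-.056,.048),'post',wld(-.056,-.062))"
```

```text
t 1.40 p [ 0.307  -0.2587  0.2307] yawY -26.0 tz [ 0.003 -0.002 -1.   ] F [ 1.35 -0.64 -0.39] T [-0.02 -0.03 -0.03] w 0.0598 j [-0.7   0.04 -0.23  1.29  0.    1.33]
tab [0.51608858 0.10099365] post [0.62277451 0.1277913 ]
```

move_arm --series '[[[1.4, 2.4, 0, 0, 0, 8.1, 0.7], [1.4, 2.4, 0, 0, 0, 8.1, 0.7], [1.4, 2.4, 0, 0, 0, 8.1, 0.7], [1.4, 2.4, 0, 0, 0, 8.1, 0.7], [1.4, 2.4, 0, 0, 0, 8.1, 0.7]]]'

```text
clock: 1.9
eef_pos: [0.3798, -0.131, 0.232]
tool_rot: [0.599, 0.801, 0.002, 0.003]
ft_force: [0.7, -0.7, 0.7]
grip_width: 0.0598
```

move_arm --series '[[[1.4, 2.4, 0, 0, 0, 8.1, 0.7], [1.4, 2.4, 0, 0, 0, 8.1, 0.7], [1.4, 2.4, 0, 0, 0, 8.1, 0.7], [1.4, 2.4, 0, 0, 0, 8.1, 0.7], [1.4, 2.4, 0, 0, 0, 8.1, 0.7]]]'

```text
clock: 2.4
eef_pos: [0.4524, -0.0053, 0.2329]
tool_rot: [0.27, 0.963, 0.003, 0.003]
ft_force: [0.0, -0.6, -0.1]
grip_width: 0.0596
```

move_arm --series '[[[1.4, 2.4, 0, 0, 0, 8.1, 0.7], [1.4, 2.4, 0, 0, 0, 8.1, 0.7], [1.4, 2.4, 0, 0, 0, 8.1, 0.7], [1.4, 2.4, 0, 0, 0, 8.1, 0.7], [1.4, 2.4, 0, 0, 0, 8.1, 0.7]]]'

```text
clock: 2.9
eef_pos: [0.5249, 0.1204, 0.2332]
tool_rot: [-0.096, 0.995, 0.004, 0.002]
ft_force: [0.7, -0.2, 0.3]
grip_width: 0.0601
```

```bash
python3 -c "
from h import *
o=st(); print(wld(-.056,.048)-o['eef_pos'][:2])"
```

```text
t 2.90 p [0.5249 0.1204 0.2332] yawY 101.0 tz [ 0.004  0.009 -1.   ] F [ 0.74 -0.23  0.34] T [-0.01  0.   -0.  ] w 0.0601 j [0.22 0.31 0.11 1.36 0.01 0.03]
[-0.00884365 -0.01938644]
```

move_arm --series '[[[-0.9, -1.9, 0, -0.5, 0, 3, 0.7], [0, 0, -3.5, 0, 0, 0, 0.7], [0, 0, -3.5, 0, 0, 0, 0.7], [0, 0, -3, 0, 0, 0, 0.7], [0, 0, 0, 0, 0, 0, 0.7]]]'

```text
clock: 3.4
eef_pos: [0.5189, 0.1056, 0.1307]
tool_rot: [-0.128, 0.992, 0.0, 0.004]
ft_force: [-0.7, -0.0, 0.2]
grip_width: 0.06
```

```bash
python3 -c "
from h import *
o=st(); print(wld(-.056,.048)-o['eef_pos'][:2]); shot('side','s1')"
```

```text
t 3.40 p [0.5189 0.1056 0.1307] yawY 104.7 tz [ 0.008  0.002 -1.   ] F [-0.72 -0.04  0.24] T [-0.02  0.01 -0.03] w 0.0600 j [ 0.2   0.36 -0.11  1.1   0.   -0.06]
[-0.00280343 -0.0046317 ]
```

View pics/s1.png

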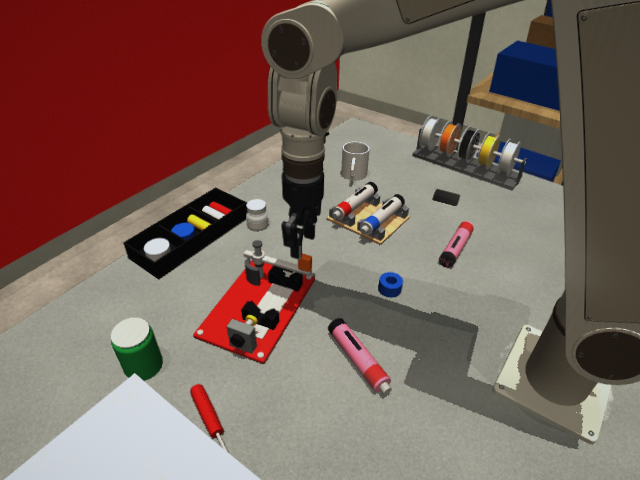

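```bash
cat >> h.py <<'E'
def proj(cam,p):
    ci=bot.camera_info(cam); f=240/np.tan(np.radians(ci['vfov'])/2); T=np.array(ci['cam_to_world'])
    q=T[:3,:3].T@(np.asarray(p)-T[:3,3]); a=q[:2]/q[2]; a=a*(1+ci['k1']*(a@a)); return a*f+[ci['cx'],ci['cy']]
E
python3 -c "
from h import *
print(proj('side',[.5189,.1056,.1307]),proj('side',[.516,.101,.11]))
a=cv2.imread('pics/s1.png'); cv2.imwrite('pics/s1c.png',cv2.resize(a[150:300,220:370],(600,600),interpolation=cv2.INTER_CUBIC))"
```

```text
[302.19259858 249.07726808] [304.802756   256.23404773]
```

View pics/s1c.png

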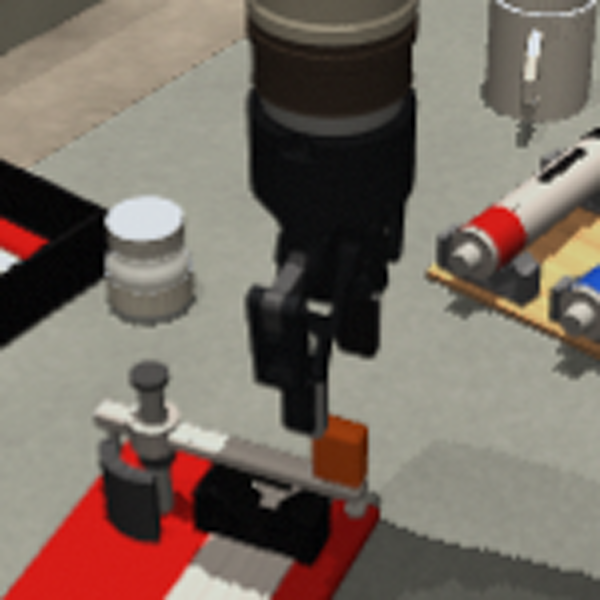

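The near fingertip is at (296,257) and the far one at (310,238). Their midpoint agrees with the projected TCP at (302,249), and the tab is just below.

move_arm --series '[[[-0.3, -0.5, 0, 0, 0, 0, 0.7], [0, 0, -3, 0, 0, 0, 0.7], [0, 0, -2.2, 0, 0, 0, 0.7], [0, 0, 0, 0, 0, 0, 0.7], [0, 0, 0, 0, 0, 0, 0.7]]]'

```text
clock: 3.95
eef_pos: [0.5244, 0.1009, 0.0906]
tool_rot: [-0.128, 0.992, 0.001, 0.015]
ft_force: [0.2, -0.5, 0.5]
grip_width: 0.06
```

```bash
python3 -c "
from h import *
o=st(); print(wld(-.056,.048)-o['eef_pos'][:2])"
```

```text
t 3.95 p [0.5244 0.1009 0.0906] yawY 104.7 tz [ 0.03   0.005 -1.   ] F [ 0.16 -0.53  0.49] T [0.02 0.04 0.01] w 0.0600 j [ 0.19  0.39 -0.18  0.98 -0.   -0.07]
[-8.35556889e-03  9.42472955e-05]
```

move_arm --series '[[[-0.8, 0, 0, 0, 1.7, -0.6, 0.7], [0, 0, -0.8, 0, 0, 0, 0.7], [0, 0, -0.4, 0, 0, 0, 0.7], [0, 0, 0, 0, 0, 0, 0.7], [0, 0, 0, 0, 0, 0, 0.7]]]'

```text
clock: 4.45
eef_pos: [0.5214, 0.1013, 0.0849]
tool_rot: [-0.122, 0.992, 0.003, 0.007]
ft_force: [0.2, -0.5, -0.0]
grip_width: 0.0601
```

```bash
python3 -c "
from h import *
o=st(); print(wld(-.056,.048)-o['eef_pos'][:2])"
```

```text
t 4.45 p [0.5214 0.1013 0.0849] yawY 104.0 tz [ 0.013  0.007 -1.   ] F [ 0.24 -0.45 -0.02] T [0.02 0.01 0.04] w 0.0601 j [ 0.19  0.4  -0.17  0.98  0.   -0.06]
[-0.00532641 -0.00034233]
```

move_arm --series '[[[-0.4, 0, -0.4, 0, 0.8, 0, 0.7], [-0.3, 0, -0.3, 0, 0.4, 0, 0.7], [0, 0, 0, 0, 0, 0, 0.15], [0, 0, 0, 0, 0, 0, 0.0], [0, 0, 0, 0, 0, 0, 0]]]'

```text
clock: 4.95
eef_pos: [0.5137, 0.1013, 0.0773]
tool_rot: [-0.122, 0.992, 0.004, -0.005]
ft_force: [0.5, -1.2, 0.5]
grip_width: 0.0163
```

```bash
python3 -c "
from h import *
o=st(); print(wld(-.056,.048)-o['eef_pos'][:2])"
```

```text
t 4.95 p [0.5137 0.1013 0.0773] yawY 104.0 tz [-0.01   0.007 -1.   ] F [ 0.46 -1.16  0.48] T [-0.29  0.1  -0.  ] w 0.0163 j [ 0.19  0.41 -0.18  0.99  0.01 -0.06]
[ 0.0024272 -0.0003022]
```

move_arm --series '[[[0, 0, 0.7, 0, 0, 0, 0], [0, 0, 0.7, 0, 0, 0, 0], [0, 0, 0.6, 0, 0, 0, 0], [0, 0, 0.5, 0, 0, 0, 0], [0, 0, 0, 0, 0, 0, 0]]]'

```text
clock: 5.45
eef_pos: [0.5141, 0.1006, 0.1015]
tool_rot: [-0.122, 0.993, 0.003, -0.006]
ft_force: [3.8, 0.2, -9.0]
grip_width: 0.0153
```

```bash
python3 -c "
from h import *
o=st()"
```

```text
t 5.45 p [0.5141 0.1006 0.1015] yawY 104.0 tz [-0.012  0.005 -1.   ] F [ 3.83  0.19 -9.01] T [-0.21 -0.31 -0.09] w 0.0153 j [ 0.19  0.39 -0.14  1.05  0.01 -0.06]
```

```bash
cat > sw.py <<'E'
from h import *
import sys
step=float(sys.argv[1]); n=int(sys.argv[2])
o=st(); post=wld(-.056,-.062); p=o['eef_pos'][:2]
from scipy.spatial.transform import Rotation as R
M=R.from_quat(o['tool_rot']).as_matrix(); yaw=np.degrees(np.arctan2(M[1,1],M[0,1]))%360
ang=(np.degrees(np.arctan2(*(p-post)[::-1]))-np.degrees(np.arctan2(ey[1],ey[0])))%360; ang=ang-360 if ang>180 else ang
print('bar ang by pos %.1f by yaw %.1f radius %.4f'%(ang,yaw-104.1,np.linalg.norm(p-post)))
cur=p
for k in range(1,n+1):
    a=np.radians(np.degrees(np.arctan2(ey[1],ey[0]))+ang+step*k); t=post+.1105*np.array([np.cos(a),np.sin(a)])
    print(np.round((t-cur)*100,2)); cur=t
E
python3 sw.py 7 12
```

```text
t 5.45 p [0.5141 0.1006 0.1015] yawY 104.0 tz [-0.012  0.005 -1.   ] F [ 3.83  0.19 -9.01] T [-0.21 -0.31 -0.09] w 0.0153 j [ 0.19  0.39 -0.14  1.05  0.01 -0.06]
bar ang by pos -0.1 by yaw -0.1 radius 0.1121
[ 0.56 -1.25]
[ 0.56 -1.23]
[ 0.71 -1.15]
[ 0.84 -1.06]
[ 0.96 -0.95]
[ 1.07 -0.82]
[ 1.16 -0.68]
[ 1.24 -0.54]
[ 1.29 -0.38]
[ 1.33 -0.22]
[ 1.35 -0.06]
[1.34 0.11]
```

move_arm --series '[[[0.5, -1.25, 0, 0, 0, 7, 0], [0.6, -1.2, 0, 0, 0, 7, 0], [0.7, -1.15, 0, 0, 0, 7, 0], [0.85, -1.05, 0, 0, 0, 7, 0], [0.95, -0.95, 0, 0, 0, 7, 0]]]'

```text
clock: 5.95
eef_pos: [0.5507, 0.0413, 0.1003]
tool_rot: [-0.424, 0.906, -0.002, -0.006]
ft_force: [5.7, 2.8, -8.1]
grip_width: 0.015
```

```bash
python3 sw.py 7 7
```

```text
t 5.95 p [0.5507 0.0413 0.1003] yawY 140.1 tz [-0.01  -0.008 -1.   ] F [ 5.67  2.76 -8.11] T [ 0.09 -1.02 -0.37] w 0.0150 j [ 0.08  0.44 -0.06  1.08 -0.01 -0.8 ]
bar ang by pos 36.1 by yaw 36.0 radius 0.1126
[ 1.22 -0.64]
[ 1.18 -0.66]
[ 1.25 -0.51]
[ 1.3  -0.36]
[ 1.34 -0.19]
[ 1.35 -0.03]
[1.34 0.13]
```

move_arm --series '[[[1.15, -0.7, 0.05, 0, 0, 7, 0], [1.2, -0.6, 0, 0, 0, 7, 0], [1.25, -0.5, 0.05, 0, 0, 7, 0], [1.3, -0.36, 0, 0, 0, 7, 0], [1.34, -0.2, 0, 0, 0, 7, 0]]]'

```text
clock: 6.45
eef_pos: [0.6154, 0.0147, 0.0992]
tool_rot: [-0.683, 0.73, -0.005, -0.006]
ft_force: [4.0, 3.3, -8.7]
grip_width: 0.0151
```

```bash
python3 sw.py 7 3
```

```text
t 6.45 p [0.6154 0.0147 0.0992] yawY 176.2 tz [-0.002 -0.015 -1.   ] F [ 3.96  3.31 -8.68] T [ 0.12 -0.87 -0.51] w 0.0151 j [ 0.03  0.55  0.12  1.14 -0.01 -1.47]
bar ang by pos 72.2 by yaw 72.1 radius 0.1134
[1.37 0.28]
[1.34 0.16]
[1.31 0.32]
```

move_arm --series '[[[1.37, 0.1, 0, 0, 0, 7, 0], [1.34, 0.2, 0, 0, 0, 7, 0], [0, 0, -0.2, 0, 0, 0, 0], [0, 0, -0.2, 0, 0, 0, 0], [0, 0, -0.1, 0, 0, 0, 0]]]'

```text
clock: 6.95
eef_pos: [0.6446, 0.0157, 0.0947]
tool_rot: [0.768, -0.64, 0.007, 0.005]
ft_force: [-0.9, -1.4, 1.5]
grip_width: 0.0152
```

```bash
python3 sw.py 7 1
```

```text
t 6.95 p [0.6446 0.0157 0.0947] yawY -169.6 tz [ 0.003 -0.017 -1.   ] F [-0.92 -1.45  1.53] T [ 0.16  0.15 -0.  ] w 0.0152 j [ 0.03  0.61  0.2   1.16 -0.02 -1.72]
bar ang by pos 86.9 by yaw 86.3 radius 0.1142
[1.23 0.71]
```

move_arm --series '[[[0, 0, 0, 0, 0, 0, 0.7], [0, 0, 0, 0, 0, 0, 0.7], [0, 0, 3, -0.5, 0, 0, 0.7], [0, 0, 4, -0.5, 0, 0, 0.7], [0, 0, 4, 0, 0, 0, 0.7]]]'

```text
clock: 7.45
eef_pos: [0.636, 0.0168, 0.2012]
tool_rot: [0.768, -0.641, 0.005, 0.018]
ft_force: [1.7, -0.1, -0.3]
grip_width: 0.0601
```

```bash
python3 -c "
from h import *
o=st(); shot('top','t2'); shot('side','s2')
a=cv2.imread('pics/t2.png'); b=cv2.imread('pics/s2.png')
cv2.imwrite('pics/c2.png',np.hstack([cv2.resize(a[150:290,160:300],(400,400)),cv2.resize(b[200:360,180:340],(400,400))]))"
```

```text
t 7.45 p [0.636  0.0168 0.2012] yawY -169.7 tz [-0.015 -0.034 -0.999] F [ 1.75 -0.09 -0.27] T [ 0.02 -0.09  0.05] w 0.0601 j [ 0.04  0.54  0.38  1.42 -0.03 -1.71]
```

View pics/c2.png

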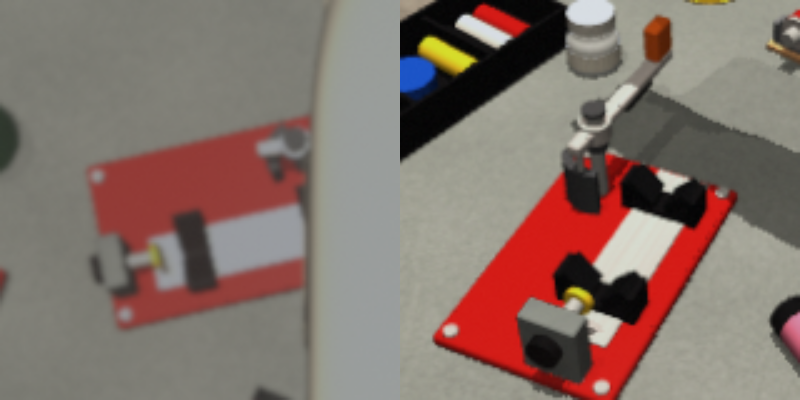

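Clamp bar is aside and held up: the tab is at about (443,215) in the side picture. Next I go to the red gauge.

move_arm --series '[[[-0.8, -4.5, 0, 1.5, -0.9, -3, 0.7], [-0.8, -4.5, 0, 0.5, 0, -3, 0.7], [-0.8, -4.5, 0, 0, 0, -3, 0.7], [-0.8, -4.5, 0, 0, 0, -3, 0.7], [-0.8, -4, 0, 0, 0, -1, 0.7]]]'

```text
clock: 8.05
eef_pos: [0.5992, -0.2, 0.2094]
tool_rot: [-0.692, 0.722, -0.006, 0.008]
ft_force: [1.1, -0.1, 0.6]
grip_width: 0.06
```

```bash
python3 -c "
from h import *
o=st(); print(np.array([.5965,-.207])-o['eef_pos'][:2])"
```

```text
t 8.05 p [ 0.5992 -0.2     0.2094] yawY 177.6 tz [ 0.02   0.002 -1.   ] F [ 1.11 -0.14  0.61] T [-0.09  0.02 -0.02] w 0.0600 j [-0.33  0.5   0.33  1.38  0.01 -1.86]
[-0.00265689 -0.00703281]
```

move_arm --series '[[[-0.3, -0.7, 0, 0, 1, 0, 0.7], [-0.2, 0, -3.5, 0, 0.4, 0, 0.7], [-0.2, 0, -3.5, 0, 0.4, 0, 0.7], [-0.2, 0, -3.5, 0, 0.4, 0, 0.7], [0, 0, 0, 0, 0, 0, 0.7]]]'

```text
clock: 8.55
eef_pos: [0.5867, -0.2118, 0.1021]
tool_rot: [-0.688, 0.725, 0.007, -0.006]
ft_force: [-1.0, 0.7, 0.1]
grip_width: 0.0601
```

```bash
python3 -c "
from h import *
o=st(); print(np.array([.5965,-.207])-o['eef_pos'][:2])
im,d=shot('side','s3')
a=cv2.imread('pics/s3.png'); 
print(proj('side',o['eef_pos']))
cv2.imwrite('pics/c3.png',cv2.resize(a[120:270,300:450],(600,600),interpolation=cv2.INTER_CUBIC))"
```

```text
t 8.55 p [ 0.5867 -0.2118  0.1021] yawY 177.0 tz [-0.018  0.002 -1.   ] F [-1.04  0.65  0.09] T [ 0.04 -0.01 -0.01] w 0.0601 j [-0.34  0.58  0.17  1.18 -0.   -1.86]
[0.009829   0.00475153]
[357.9296744  183.27610823]
```

View pics/c3.png

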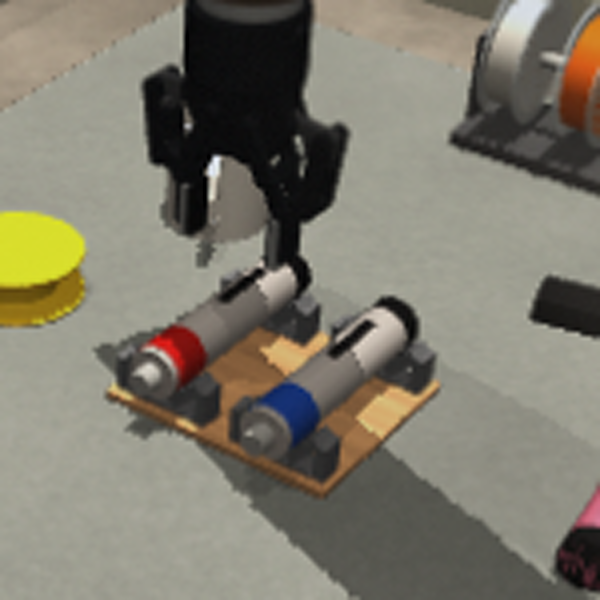

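move_arm --series '[[[0.6, 0.5, 0, 0, -1, 0, 0.7], [0.3, 0, -2, 0, 0, 0.3, 0.7], [0, 0, -2, 0, 0, 0, 0.7], [0, 0, -1.5, 0, 0, 0, 0.7], [0, 0, 0, 0, 0, 0, 0.7]]]'

```text
clock: 9.1
eef_pos: [0.6082, -0.2054, 0.062]
tool_rot: [-0.692, 0.722, -0.011, 0.009]
ft_force: [-0.2, -0.2, -0.3]
grip_width: 0.0597
```

```bash
python3 -c "
from h import *
o=st(); print(np.array([.5965,-.207])-o['eef_pos'][:2])"
```

```text
t 9.10 p [ 0.6082 -0.2054  0.062 ] yawY 177.6 tz [ 0.029 -0.004 -1.   ] F [-0.17 -0.22 -0.33] T [0.01 0.04 0.03] w 0.0597 j [-0.33  0.61  0.11  1.05  0.01 -1.86]
[-0.0117364 -0.0015727]
```

move_arm --series '[[[-0.6, -0.1, 0, 0, 1.2, 0, 0.7], [-0.4, 0, 0, 0, 0.4, 0, 0.7], [0, 0, -1, 0, 0, 0, 0.7], [0, 0, -1, 0, 0, 0, 0.7], [0, 0, 0, 0, 0, 0, 0.7]]]'

```text
clock: 9.6
eef_pos: [0.6026, -0.2068, 0.0484]
tool_rot: [-0.693, 0.721, -0.007, 0.001]
ft_force: [0.6, 0.1, 0.1]
grip_width: 0.0599
```

```bash
python3 -c "
from h import *
o=st(); print(np.array([.5965,-.207])-o['eef_pos'][:2])"
```

```text
t 9.60 p [ 0.6026 -0.2068  0.0484] yawY 177.7 tz [ 0.011 -0.008 -1.   ] F [0.62 0.12 0.06] T [-0.01  0.07  0.  ] w 0.0599 j [-0.33  0.62  0.1   1.04 -0.   -1.86]
[-0.00611397 -0.0001883 ]
```

move_arm --series '[[[-0.4, 0, 0, 0.3, 0.5, 0, 0.7], [-0.3, 0, -0.8, 0, 0.2, 0, 0.7], [-0.1, 0, -0.8, 0, 0.2, 0, 0.7], [-0.1, 0, -0.8, 0, 0.2, 0, 0.7], [0, 0, -0.3, 0, 0, 0, 0.7]]]'

```text
clock: 10.1
eef_pos: [0.5922, -0.207, 0.0187]
tool_rot: [-0.692, 0.722, 0.003, -0.005]
ft_force: [0.5, -0.9, 0.2]
grip_width: 0.06
```

```bash
python3 -c "
from h import *
o=st(); print(np.array([.5965,-.207])-o['eef_pos'][:2])"
```

```text
t 10.10 p [ 0.5922 -0.207   0.0187] yawY 177.6 tz [-0.011 -0.002 -1.   ] F [ 0.53 -0.89  0.22] T [-0.02 -0.01 -0.05] w 0.0600 j [-0.33  0.65  0.07  1.   -0.01 -1.86]
[ 4.26732764e-03 -1.19301983e-05]
```

move_arm --series '[[[0.3, 0, 0, 0, -0.5, 0, 0.7], [0, 0, 0, 0, 0, 0, 0.5], [0, 0, 0, 0, 0, 0, 0.3], [0, 0, 0, 0, 0, 0, 0.2], [0, 0, 0, 0, 0, 0, 0.2]]]'

```text
clock: 10.6
eef_pos: [0.5985, -0.2069, 0.0186]
tool_rot: [-0.693, 0.721, -0.002, 0.001]
ft_force: [-0.3, -0.4, -1.8]
grip_width: 0.0345
```

```bash
python3 -c "
from h import *
o=st(); print(np.array([.5965,-.207])-o['eef_pos'][:2])"
```

```text
t 10.60 p [ 0.5985 -0.2069  0.0186] yawY 177.7 tz [ 0.004 -0.002 -1.   ] F [-0.26 -0.39 -1.83] T [-0.05 -0.01  0.08] w 0.0345 j [-0.33  0.65  0.07  0.98 -0.   -1.86]
[-1.98381082e-03 -8.08803830e-05]
```

move_arm --series '[[[0, 0, 0.5, 0, 0, 0, 0.1], [0, 0, 1, 0, 0, 0, 0.1], [0, 0, 1.5, 0, 0, 0, 0.1], [0, 0, 2, 0, 0, 0, 0.1], [0, 0, 1, 0, 0, 0, 0.1]]]'

```text
clock: 11.1
eef_pos: [0.5935, -0.2054, 0.0781]
tool_rot: [-0.692, 0.721, 0.003, -0.002]
ft_force: [0.7, 0.0, -2.0]
grip_width: 0.0348
```

```bash
python3 -c "
from h import *
o=st(); 
im,d=shot('side','s4')
a=cv2.imread('pics/s4.png'); 
cv2.imwrite('pics/c4.png',cv2.resize(a[120:270,300:450],(600,600),interpolation=cv2.INTER_CUBIC))"
```

```text
t 11.10 p [ 0.5935 -0.2054  0.0781] yawY 177.7 tz [-0.007  0.002 -1.   ] F [ 0.68  0.03 -2.  ] T [ 0.11 -0.06 -0.  ] w 0.0348 j [-0.33  0.6   0.14  1.12 -0.   -1.86]
```

View pics/c4.png

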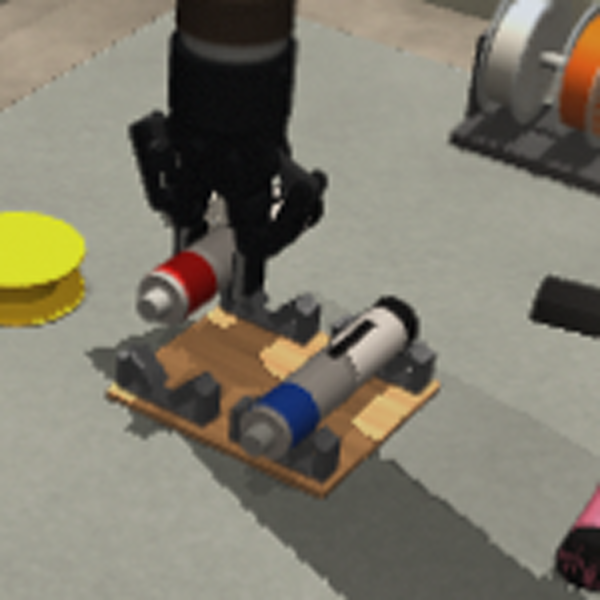

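move_arm --series '[[[0, 0.5, 3.5, 0, 0, 0, 0.1], [-0.4, 2.5, 3.5, 0, 0, 1.6, 0.1], [-0.4, 4, 0.5, 0, 0, 2, 0.1], [-0.4, 4, 0, 0, 0, 2, 0.1], [-0.4, 4, 0, 0, 0, 2, 0.1]]]'

```text
clock: 11.65
eef_pos: [0.5765, -0.0574, 0.1563]
tool_rot: [0.736, -0.677, -0.002, 0.002]
ft_force: [1.4, -0.1, -2.9]
grip_width: 0.0342
```

move_arm --series '[[[-0.4, 4, 0, 0, 0, 2, 0.1], [-0.4, 4, 0, 0, 0, 2, 0.1], [-0.4, 4, 0, 0, 0, 2, 0.1], [-0.4, 4, 0, 0, 0, 2, 0.1], [-0.4, 3, 0, 0, 0, 0, 0.1]]]'

```text
clock: 12.15
eef_pos: [0.553, 0.1407, 0.1557]
tool_rot: [0.784, -0.621, -0.002, 0.002]
ft_force: [0.4, 0.6, -2.8]
grip_width: 0.0345
```

```bash
python3 -c "
from h import *
o=st(); print('err cm',(wld(-.005,0)-o['eef_pos'][:2])*100,'loc',loc(o['eef_pos']))"
```

```text
t 12.15 p [0.553  0.1407 0.1557] yawY -166.8 tz [-0.006 -0.001 -1.   ] F [ 0.37  0.62 -2.81] T [-0.01 -0.01  0.  ] w 0.0345 j [ 0.25  0.43  0.07  1.22  0.   -1.55]
err cm [-0.27584838  2.14740344] loc [-0.02649907  0.00255602]
```

move_arm --series '[[[-0.2, 1.6, 0, 0, 0.4, 0.9, 0.1], [-0.1, 0.6, 0, 0, 0, 0, 0.1], [0, 0, -2.5, 0, 0, 0, 0.1], [0, 0, -2.5, 0, 0, 0, 0.1], [0, 0, 0, 0, 0, 0, 0.1]]]'

```text
clock: 12.65
eef_pos: [0.5479, 0.1677, 0.1042]
tool_rot: [0.791, -0.612, -0.005, 0.004]
ft_force: [-1.3, -0.9, -4.0]
grip_width: 0.0343
```

```bash
python3 -c "
from h import *
o=st(); print('err cm',(wld(-.005,0)-o['eef_pos'][:2])*100,'loc',loc(o['eef_pos']))
im,d=shot('side','s5'); W=world('side',d)
L=(W[...,:2]-O)@np.array([[ex[0],ey[0]],[ex[1],ey[1]]])*1000
red=(im[...,0]>1.6*im[...,1].astype(int))&(W[...,2]>.06)&(d>0)&(abs(L[...,1])<40)&(abs(L[...,0])<120)
print('band',red.sum(),np.percentile(L[red],[2,50,98],axis=0),np.percentile(W[red][:,2],[2,98]))
nose=(d>0)&(abs(L[...,1])<40)&(L[...,0]>55)&(L[...,0]<110)&(W[...,2]>.07); print('nose',nose.sum(),np.percentile(L[nose],[2,50,98],axis=0) if nose.sum() else '', np.percentile(W[nose][:,2],[2,50,98]) if nose.sum() else '')
a=cv2.imread('pics/s5.png'); 
cv2.imwrite('pics/c5.png',cv2.resize(a[180:360,170:350],(600,600),interpolation=cv2.INTER_CUBIC))"
```

```text
t 12.65 p [0.5479 0.1677 0.1042] yawY -165.5 tz [-0.013 -0.001 -1.   ] F [-1.31 -0.93 -3.97] T [0.03 0.08 0.01] w 0.0343 j [ 0.3   0.47  0.    1.11  0.   -1.53]
err cm [ 0.2272009  -0.55291049] loc [0.00091602 0.00085658]
band 281 [[-34.86384072 -23.12516264]
 [ 43.36446713   9.05479527]
 [ 79.08255615  35.97210866]] [0.1141558  0.55600324]
nose 278 [[ 55.95519681 -13.33533807]
 [ 64.43462311   5.63452585]
 [ 79.16558861  19.15449031]] [0.11479264 0.13286641 0.14415625]
```

View pics/c5.png

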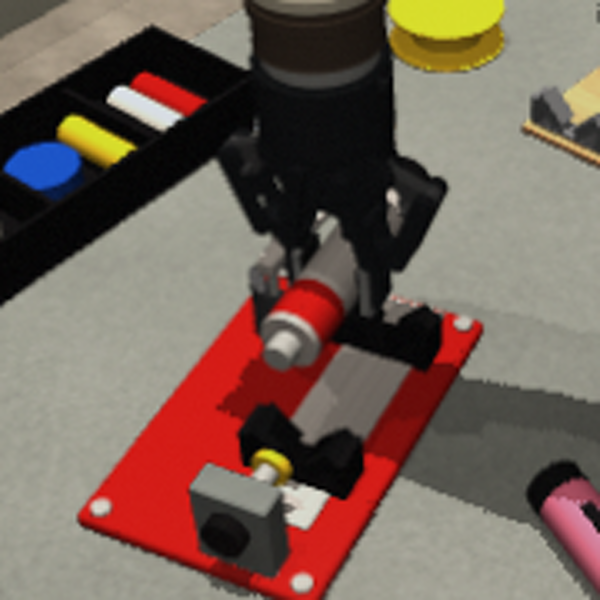

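move_arm --series '[[[0.2, -0.5, 0, 0, -0.4, -0.4, 0.1], [0, 0, -1.5, 0, 0, 0, 0.1], [0, 0, -1.5, 0, 0, 0, 0.1], [0, 0, -1, 0, 0, 0, 0.1], [0, 0, 0, 0, 0, 0, 0.1]]]'

```text
clock: 13.2
eef_pos: [0.5566, 0.1597, 0.0722]
tool_rot: [0.787, -0.618, 0.003, -0.004]
ft_force: [-0.7, 0.9, -3.1]
grip_width: 0.0342
```

```bash
python3 -c "
from h import *
o=st(); print('err cm',(wld(-.005,0)-o['eef_pos'][:2])*100,'loc',loc(o['eef_pos']))"
```

```text
t 13.20 p [0.5566 0.1597 0.0722] yawY -166.3 tz [ 0.01   0.001 -1.   ] F [-0.67  0.85 -3.05] T [ 0.04  0.09 -0.03] w 0.0342 j [ 0.28  0.5  -0.05  1.01 -0.   -1.53]
err cm [-0.64296452  0.24118545] loc [-0.00890555 -0.00564837]
```

move_arm --series '[[[-0.4, 0.2, 0, 0, 0.5, 0.4, 0.1], [-0.2, 0, -0.8, 0, 0.1, 0, 0.1], [-0.1, 0, -0.8, 0, 0.1, 0, 0.1], [-0.1, 0, -0.5, 0, 0.1, 0, 0.1], [0, 0, 0, 0, 0, 0, 0.1]]]'

```text
clock: 13.7
eef_pos: [0.55, 0.1619, 0.0526]
tool_rot: [0.789, -0.615, -0.001, -0.001]
ft_force: [-0.7, -0.5, -3.0]
grip_width: 0.0351
```

```bash
python3 -c "
from h import *
o=st(); print('err cm',(wld(-.005,0)-o['eef_pos'][:2])*100,'loc',loc(o['eef_pos']))"
```

```text
t 13.70 p [0.55   0.1619 0.0526] yawY -165.9 tz [-0.001  0.003 -1.   ] F [-0.73 -0.54 -3.02] T [0.07 0.06 0.01] w 0.0351 j [ 0.28  0.52 -0.07  0.98  0.   -1.53]
err cm [0.0174127  0.02484549] loc [-0.00519855  0.00022941]
```

move_arm --series '[[[0, 0, -0.5, 0, 0.1, 0, 0.1], [-0.05, 0, -0.5, 0, 0.1, 0, 0.1], [-0.05, 0, -0.4, 0, 0.1, 0, 0.1], [-0.05, 0, -0.3, 0, 0, 0, 0.1], [0, 0, 0, 0, 0, 0, 0.1]]]'

```text
clock: 14.2
eef_pos: [0.5483, 0.162, 0.0338]
tool_rot: [0.789, -0.615, -0.003, 0.001]
ft_force: [-0.4, 0.3, -3.7]
grip_width: 0.0345
```

```bash
python3 -c "
from h import *
o=st(); print('err cm',(wld(-.005,0)-o['eef_pos'][:2])*100,'loc',loc(o['eef_pos']))"
```

```text
t 14.20 p [0.5483 0.162  0.0338] yawY -165.9 tz [-0.007  0.003 -1.   ] F [-0.39  0.29 -3.7 ] T [0.04 0.05 0.01] w 0.0345 j [ 0.29  0.54 -0.09  0.94  0.   -1.53]
err cm [0.1869774  0.01028774] loc [-0.00464427  0.0018385 ]
```

move_arm --series '[[[0.12, 0, -0.1, 0, -0.2, 0, 0.1], [0.05, 0, -0.2, 0, 0, 0, 0.1], [0, 0, -0.2, 0, 0, 0, 0.1], [0, 0, -0.1, 0, 0, 0, 0.1], [0, 0, 0, 0, 0, 0, 0.1]]]'

```text
clock: 14.7
eef_pos: [0.5508, 0.1622, 0.0278]
tool_rot: [0.789, -0.615, -0.002, -0.001]
ft_force: [0.5, 0.2, -3.0]
grip_width: 0.0343
```

```bash
python3 -c "
from h import *
o=st(); print('err cm',(wld(-.005,0)-o['eef_pos'][:2])*100,'loc',loc(o['eef_pos']))"
```

```text
t 14.70 p [0.5508 0.1622 0.0278] yawY -165.9 tz [-0.002  0.003 -1.   ] F [ 0.46  0.17 -3.  ] T [0.01 0.03 0.  ] w 0.0343 j [ 0.28  0.55 -0.1   0.93  0.   -1.53]
err cm [-0.0548773  -0.00021022] loc [-0.00513165 -0.00053275]
```

Just above the seat now. I'll feel for contact in 1 mm steps.

move_arm --series '[[[0, 0, -0.1, 0, 0, 0, 0.1], [0, 0, -0.1, 0, 0, 0, 0.1], [0, 0, -0.05, 0, 0, 0, 0.1], [0, 0, 0, 0, 0, 0, 0.1], [0, 0, 0, 0, 0, 0, 0.1]]]'

```text
clock: 15.2
eef_pos: [0.5515, 0.1624, 0.0269]
tool_rot: [0.788, -0.615, -0.001, -0.002]
ft_force: [-0.4, 0.0, -1.8]
grip_width: 0.0345
```

```bash
python3 -c "
from h import *
o=st(); print('err cm',(wld(-.005,0)-o['eef_pos'][:2])*100,'loc',loc(o['eef_pos']))"
```

```text
t 15.20 p [0.5515 0.1624 0.0269] yawY -165.9 tz [ 0.001  0.004 -1.   ] F [-0.4   0.   -1.79] T [ 0.02  0.08 -0.04] w 0.0345 j [ 0.28  0.55 -0.1   0.92  0.   -1.53]
err cm [-0.12885569 -0.02369198] loc [-0.00508413 -0.00130745]
```

move_arm --series '[[[-0.08, 0, -0.05, 0, 0, 0, 0.1], [0, 0, -0.1, 0, 0, 0, 0.1], [0, 0, 0, 0, 0, 0, 0.1], [0, 0, 0, 0, 0, 0, 0.1], [0, 0, 0, 0, 0, 0, 0.1]]]'

```text
clock: 15.7
eef_pos: [0.5517, 0.1625, 0.0267]
tool_rot: [0.788, -0.615, -0.0, -0.003]
ft_force: [-0.3, 0.4, 1.2]
grip_width: 0.0347
```

```bash
python3 -c "
from h import *
o=st(); print('err cm',(wld(-.005,0)-o['eef_pos'][:2])*100,'loc',loc(o['eef_pos']))"
```

```text
t 15.70 p [0.5517 0.1625 0.0267] yawY -166.0 tz [ 0.003  0.004 -1.   ] F [-0.32  0.43  1.2 ] T [-0.09  0.17 -0.14] w 0.0347 j [ 0.28  0.55 -0.1   0.92  0.   -1.53]
err cm [-0.14587484 -0.03196455] loc [-0.00504536 -0.00149267]
```

move_arm --series '[[[-0.02, 0.1, 0, 0, 0, 0, 0.1], [-0.02, 0.1, 0, 0, 0, 0, 0.1], [-0.02, 0.1, 0, 0, 0, 0, 0.1], [-0.02, 0.1, 0, 0, 0, 0, 0.1], [-0.02, 0.1, 0, 0, 0, 0, 0.1]]]'

```text
clock: 16.2
eef_pos: [0.5514, 0.1643, 0.0265]
tool_rot: [0.787, -0.617, 0.003, -0.0]
ft_force: [0.7, -4.2, 0.7]
grip_width: 0.0345
```

```bash
cat > sl.py <<'E'
from h import *
o=st(); l=loc(o['eef_pos']); print('loc mm',l*1000,'axial F',o['ft_force'][:2]@ex,'lat',o['ft_force'][:2]@ey)
E
python3 sl.py
```

```text
t 16.20 p [0.5514 0.1643 0.0265] yawY -166.1 tz [ 0.004 -0.003 -1.   ] F [ 0.71 -4.17  0.72] T [-0.73  0.02 -0.14] w 0.0345 j [ 0.29  0.55 -0.1   0.92 -0.   -1.52]
loc mm [-3.22063229 -1.6207972 ] axial F -4.217010549957095 lat 0.32562116774560645
```

move_arm --series '[[[-0.03, 0.15, 0, 0, 0, 0, 0.1], [-0.03, 0.15, 0, 0, 0, 0, 0.1], [-0.03, 0.15, 0, 0, 0, 0, 0.1], [-0.03, 0.15, 0, 0, 0, 0, 0.1], [-0.03, 0.1, 0, 0, 0, 0, 0.1]]]'

```text
clock: 16.7
eef_pos: [0.5496, 0.1713, 0.0266]
tool_rot: [0.787, -0.617, 0.003, 0.0]
ft_force: [-0.6, -4.2, 0.6]
grip_width: 0.0345
```

```bash
python3 sl.py
```

```text
t 16.70 p [0.5496 0.1713 0.0266] yawY -166.1 tz [ 0.004 -0.004 -1.   ] F [-0.57 -4.23  0.61] T [-0.74  0.   -0.14] w 0.0345 j [ 0.3   0.55 -0.1   0.92 -0.   -1.51]
loc mm [ 3.98590365 -1.63478832] axial F -3.9671438985782244 lat 1.5792570066017753
```

move_arm --series '[[[-0.02, 0.1, 0, 0, 0, 0, 0.1], [-0.02, 0.1, 0, 0, 0, 0, 0.1], [-0.02, 0.1, 0, 0, 0, 0, 0.1], [0, 0.05, 0, 0, 0, 0, 0.1], [0, 0.05, 0, 0, 0, 0, 0.1]]]'

```text
clock: 17.2
eef_pos: [0.5486, 0.1754, 0.0266]
tool_rot: [0.787, -0.617, 0.003, 0.001]
ft_force: [-1.0, -4.9, 2.0]
grip_width: 0.0347
```

```bash
python3 sl.py
```

```text
t 17.20 p [0.5486 0.1754 0.0266] yawY -166.1 tz [ 0.004 -0.005 -1.   ] F [-1.05 -4.88  1.98] T [-0.82  0.12 -0.16] w 0.0347 j [ 0.31  0.55 -0.1   0.92 -0.01 -1.5 ]
loc mm [ 8.23484689 -1.63895119] axial F -4.479229770555227 lat 2.2068900760268675
```

move_arm --series '[[[0, 0.08, 0, 0, 0, 0, 0.1], [-0.02, 0.08, 0, 0, 0, 0, 0.1], [0, 0.06, 0, 0, 0, 0, 0.1], [0, 0.02, 0, 0, 0, 0, 0.1], [0, 0, 0, 0, 0, 0, 0.1]]]'

```text
clock: 17.7
eef_pos: [0.548, 0.1775, 0.0266]
tool_rot: [0.787, -0.617, 0.003, 0.001]
ft_force: [0.7, -4.5, 2.0]
grip_width: 0.0344
```

```bash
python3 sl.py
```

```text
t 17.70 p [0.548  0.1775 0.0266] yawY -166.2 tz [ 0.003 -0.005 -1.   ] F [ 0.66 -4.46  2.  ] T [-0.85  0.09 -0.14] w 0.0344 j [ 0.32  0.55 -0.1   0.92 -0.01 -1.5 ]
loc mm [10.42296029 -1.60738938] axial F -4.482494192919453 lat 0.44973455331690987
```

move_arm --series '[[[0, 0.08, 0, 0, 0, 0, 0.1], [-0.02, 0.08, 0, 0, 0, 0, 0.1], [0, 0.06, 0, 0, 0, 0, 0.1], [0, 0.02, 0, 0, 0, 0, 0.1], [0, 0, 0, 0, 0, 0, 0.1]]]'

```text
clock: 18.2
eef_pos: [0.5479, 0.178, 0.0266]
tool_rot: [0.787, -0.617, 0.004, 0.003]
ft_force: [-0.8, -5.9, 1.5]
grip_width: 0.0345
```

```bash
python3 sl.py
```

```text
t 18.20 p [0.5479 0.178  0.0266] yawY -166.2 tz [ 0.003 -0.009 -1.   ] F [-0.79 -5.87  1.49] T [-0.77  0.09 -0.08] w 0.0345 j [ 0.32  0.55 -0.09  0.92 -0.01 -1.49]
loc mm [10.94886485 -1.59580268] axial F -5.500174540055046 lat 2.19849894074295
```

move_arm --series '[[[-0.03, 0.12, 0, 0, 0, 0, 0.1], [-0.03, 0.12, 0, 0, 0, 0, 0.1], [0, 0.08, 0, 0, 0, 0, 0.1], [0, 0.06, 0, 0, 0, 0, 0.1], [0, 0.06, 0, 0, 0, 0, 0.1]]]'

```text
clock: 18.7
eef_pos: [0.5478, 0.1783, 0.0266]
tool_rot: [0.786, -0.618, 0.007, 0.006]
ft_force: [0.4, -6.5, 2.4]
grip_width: 0.0342
```

```bash
python3 sl.py
```

```text
t 18.70 p [0.5478 0.1783 0.0266] yawY -166.3 tz [ 0.004 -0.017 -1.   ] F [ 0.4  -6.54  2.4 ] T [-1.08  0.07  0.03] w 0.0342 j [ 0.32  0.55 -0.09  0.93 -0.02 -1.49]
loc mm [11.23397041 -1.57856421] axial F -6.444726821136126 lat 1.2059827961603122
```

move_arm --series '[[[-0.04, 0.2, 0, 0.2, 0, 0, 0.1], [-0.04, 0.2, 0, 0.2, 0, 0, 0.1], [-0.04, 0.2, 0, 0.2, 0, 0, 0.1], [-0.04, 0.2, 0, 0.2, 0, 0, 0.1], [-0.04, 0.2, 0, 0.2, 0, 0, 0.1]]]'

```text
clock: 19.2
eef_pos: [0.5477, 0.1789, 0.0266]
tool_rot: [0.785, -0.619, 0.009, 0.005]
ft_force: [1.0, -9.8, 2.2]
grip_width: 0.0343
```

```bash
python3 sl.py
```

```text
t 19.20 p [0.5477 0.1789 0.0266] yawY -166.5 tz [ 0.008 -0.019 -1.   ] F [ 1.05 -9.82  2.22] T [-1.8  -0.03  0.25] w 0.0343 j [ 0.33  0.55 -0.1   0.92 -0.02 -1.48]
loc mm [11.81945415 -1.6292134 ] axial F -9.777345007803078 lat 1.3737863713578837
```

move_arm --series '[[[-0.04, 0.22, 0, 0.3, 0, 0, 0.1], [-0.04, 0.22, 0, 0.3, 0, 0, 0.1], [-0.04, 0.22, 0, 0.3, 0, 0, 0.1], [-0.04, 0.22, 0, 0.3, 0, 0, 0.1], [-0.04, 0.2, 0, 0.3, 0, 0, 0.1]]]'

```text
clock: 19.7
eef_pos: [0.5477, 0.1791, 0.0266]
tool_rot: [0.785, -0.62, 0.009, 0.001]
ft_force: [1.1, -8.7, 1.9]
grip_width: 0.0348
```

```bash
python3 sl.py
```

```text
t 19.70 p [0.5477 0.1791 0.0266] yawY -166.6 tz [ 0.012 -0.013 -1.   ] F [ 1.05 -8.71  1.85] T [-1.78 -0.07  0.4 ] w 0.0348 j [ 0.32  0.55 -0.1   0.91 -0.02 -1.48]
loc mm [12.06585466 -1.66359433] axial F -8.706915375097939 lat 1.1017635134274726
```

move_arm --series '[[[0, 0, 0, 0, 0, 0, 0.3], [0, 0, 0, 0, 0, 0, 0.55], [0, 0, 0, 0, 0, 0, 0.6], [0, 0, 0, 0, 0, 0, 0.6], [0, 0, 0.5, 0, 0, 0, 0.6]]]'

```text
clock: 20.2
eef_pos: [0.5478, 0.1833, 0.0313]
tool_rot: [0.786, -0.618, 0.006, -0.002]
ft_force: [0.0, -0.6, 0.7]
grip_width: 0.051
```

```bash
python3 sl.py
```

```text
t 20.20 p [0.5478 0.1833 0.0313] yawY -166.4 tz [ 0.012 -0.005 -1.   ] F [ 0.04 -0.6   0.68] T [-0.    0.04 -0.02] w 0.0510 j [ 0.33  0.54 -0.1   0.92 -0.01 -1.48]
loc mm [16.06298299 -2.83912704] axial F -0.589499570251601 lat 0.11145565320143483
```

move_arm --series '[[[0.05, 0, 1, 0, 0, 0, 0.6], [0.05, 0, 1.5, 0, 0, 0, 0.6], [0.05, 0, 2.5, 0, 0, 0, 0.6], [0.1, 0, 4, 0, 0, 0, 0.6], [0.1, 0, 4, 0, 0, 0, 0.6]]]'

```text
clock: 20.7
eef_pos: [0.5469, 0.1837, 0.1626]
tool_rot: [0.787, -0.617, 0.002, 0.002]
ft_force: [0.4, 1.4, 0.4]
grip_width: 0.0513
```

```bash
python3 sl.py; python3 - <<'E'
from h import *
im,d=shot('side','s6'); W=world('side',d)
L=(W[...,:2]-O)@np.array([[ex[0],ey[0]],[ex[1],ey[1]]])*1000
g=(d>0)&(W[...,2]>.045)&(W[...,2]<.075)&(abs(L[...,1])<22)&(L[...,0]>-30)&(L[...,0]<78)
p=L[g]; print(g.sum(),np.percentile(W[g][:,2],[50,95,99]))
a=cv2.imread('pics/s6.png'); 
cv2.imwrite('pics/c6.png',cv2.resize(a[200:360,180:340],(600,600),interpolation=cv2.INTER_CUBIC))
E
```

```text
t 20.70 p [0.5469 0.1837 0.1626] yawY -166.2 tz [ 0.001 -0.006 -1.   ] F [0.41 1.4  0.37] T [ 0.06 -0.09 -0.06] w 0.0513 j [ 0.33  0.43  0.09  1.23 -0.01 -1.48]
loc mm [16.70171965 -2.00586169] axial F 1.2612734852249994 lat -0.7371809430728232
789 [0.06215735 0.06698018 0.06832472]
```

View pics/c6.png

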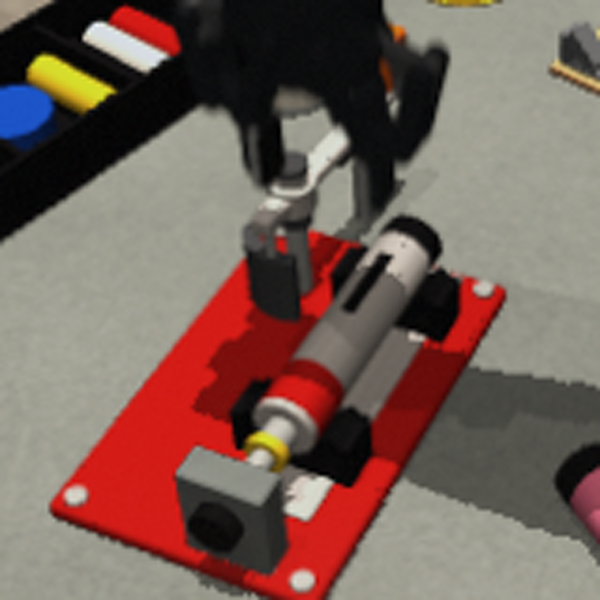

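The gauge lies in both V blocks with its nose on the yellow buffer, at about (252,320) in the side picture. Now back to the tab.

move_arm --series '[[[2.4, -4.1, 0, 0, 0, -1, 0.7], [2.4, -4.1, 0, 0, 0, -1, 0.7], [2.4, -4.1, 0, 0, 0, -1, 0.7], [2.3, -4, 0, 0, 0, -0.4, 0.7], [0, 0, 0, 0, 0, 0, 0.7]]]'

```text
clock: 21.25
eef_pos: [0.6524, 0.0207, 0.1821]
tool_rot: [0.77, -0.638, 0.012, -0.011]
ft_force: [0.2, 1.4, -1.3]
grip_width: 0.06
```

```bash
python3 - <<'E'
from h import *
o=st(); print('err cm',(np.array([.644,.018])-o['eef_pos'][:2])*100)
im,d=shot('side','s7'); W=world('side',d); i=im.astype(int)
m=(i[...,0]>110)&(i[...,0]>1.5*i[...,1])&(i[...,1]>1.5*i[...,2])&(d>0)&(W[...,2]>.08)&(W[...,2]<.15)&(abs(W[...,0]-.64)<.06)&(abs(W[...,1]-.02)<.06)
print(m.sum(), W[m].mean(0) if m.any() else '', W[m].min(0), W[m].max(0))
a=cv2.imread('pics/s7.png'); 
cv2.imwrite('pics/c7.png',cv2.resize(a[140:300,200:360],(600,600),interpolation=cv2.INTER_CUBIC)); print(proj('side',o['eef_pos']))
E
```

```text
t 21.25 p [0.6524 0.0207 0.1821] yawY -169.3 tz [ 0.033  0.002 -0.999] F [ 0.24  1.4  -1.34] T [0.05 0.01 0.02] w 0.0600 j [ 0.03  0.54  0.33  1.32  0.   -1.73]
err cm [-0.84380931 -0.2738707 ]
50 [0.64189337 0.0227424  0.12493355] [0.63435164 0.00705188 0.10770132] [0.64954459 0.03520368 0.12879201]
[277.88107873 187.12304813]
```

View pics/c7.png

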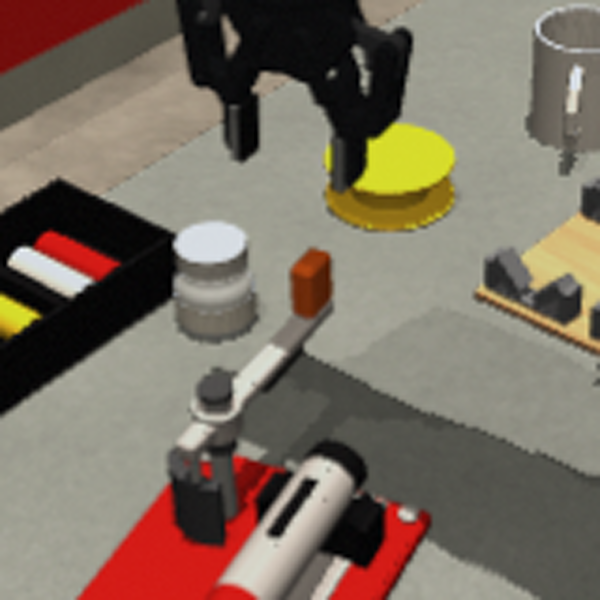

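move_arm --series '[[[-0.6, -0.2, 0, 0, 1.3, -0.3, 0.7], [-0.4, 0, -1, 0, 0.6, 0, 0.7], [-0.1, 0, -1.5, 0, 0.2, 0, 0.7], [-0.1, 0, -1.5, 0, 0.2, 0, 0.7], [0, 0, 0, 0, 0, 0, 0.7]]]'

```text
clock: 21.8
eef_pos: [0.6356, 0.0258, 0.1395]
tool_rot: [0.771, -0.637, -0.007, 0.003]
ft_force: [-0.6, -0.7, 0.4]
grip_width: 0.0599
```

```bash
python3 - <<'E'
from h import *
o=st(); print('err cm',(np.array([.643,.019])-o['eef_pos'][:2])*100)
E
```

```text
t 21.80 p [0.6356 0.0258 0.1395] yawY -169.2 tz [-0.014  0.005 -1.   ] F [-0.58 -0.65  0.36] T [ 0.02 -0.02 -0.02] w 0.0599 j [ 0.04  0.57  0.26  1.28  0.01 -1.72]
err cm [ 0.74215404 -0.68074891]
```

move_arm --series '[[[0.4, -0.5, 0, 0, -0.6, -0.4, 0.7], [0.1, -0.2, -0.5, 0, 0, 0, 0.7], [0, 0, -1, 0, 0, 0, 0.7], [0, 0, -1, 0, 0.1, 0, 0.7], [0, 0, 0, 0, 0, 0, 0.7]]]'

```text
clock: 22.3
eef_pos: [0.6404, 0.0202, 0.1124]
tool_rot: [0.769, -0.639, -0.003, -0.0]
ft_force: [0.1, 0.2, 0.3]
grip_width: 0.0599
```

```bash
python3 - <<'E'
from h import *
o=st(); print('err cm',(np.array([.643,.019])-o['eef_pos'][:2])*100)
E
```

```text
t 22.30 p [0.6404 0.0202 0.1124] yawY -169.4 tz [-0.005  0.005 -1.   ] F [0.09 0.22 0.31] T [0.01 0.02 0.  ] w 0.0599 j [ 0.03  0.59  0.22  1.21  0.01 -1.73]
err cm [ 0.26453661 -0.12478212]
```

move_arm --series '[[[0.2, -0.1, -0.7, 0, 0, 0, 0.7], [0, 0, -0.7, 0, 0, 0, 0.7], [0, 0, -0.3, 0, 0, 0, 0.7], [0, 0, 0, 0, 0, 0, 0.2], [0, 0, 0, 0, 0, 0, 0.0]]]'

```text
clock: 22.8
eef_pos: [0.6426, 0.0189, 0.0936]
tool_rot: [0.769, -0.639, -0.003, -0.0]
ft_force: [-0.1, 0.2, -0.4]
grip_width: 0.0313
```

move_arm --series '[[[0, 0, 0, 0, 0, 0, 0], [0, 0, 0, 0, 0, 0, 0], [0, 0, 0.3, 0, 0, 0, 0], [0, 0, 0.3, 0, 0, 0, 0], [0, 0, 0.2, 0, 0, 0, 0]]]'

```text
clock: 23.3
eef_pos: [0.6434, 0.0196, 0.1]
tool_rot: [0.769, -0.639, -0.003, -0.0]
ft_force: [3.8, 1.8, -7.5]
grip_width: 0.015
```

```bash
python3 sw.py -7 12
```

```text
t 23.30 p [0.6434 0.0196 0.1   ] yawY -169.5 tz [-0.004  0.005 -1.   ] F [ 3.78  1.77 -7.46] T [-0.32 -0.95 -0.35] w 0.0150 j [ 0.03  0.6   0.21  1.18  0.   -1.73]
bar ang by pos 86.7 by yaw 86.4 radius 0.1101
[-1.33 -0.21]
[-1.35 -0.01]
[-1.34  0.16]
[-1.31  0.32]
[-1.26  0.48]
[-1.19  0.63]
[-1.11  0.77]
[-1.01  0.9 ]
[-0.89  1.01]
[-0.76  1.11]
[-0.62  1.2 ]
[-0.47  1.27]
```

move_arm --series '[[[-1.33, -0.2, 0.05, 0, 0, -7, 0], [-1.35, 0, 0, 0, 0, -7, 0], [-1.34, 0.16, 0.05, 0, 0, -7, 0], [-1.31, 0.32, 0, 0, 0, -7, 0], [-1.26, 0.48, 0, 0, 0, -7, 0]]]'

```text
clock: 23.8
eef_pos: [0.5758, 0.029, 0.0972]
tool_rot: [-0.532, 0.847, 0.005, 0.001]
ft_force: [4.6, 5.0, -8.0]
grip_width: 0.0153
```

```bash
python3 sw.py -7 8
```

```text
t 23.80 p [0.5758 0.029  0.0972] yawY 154.2 tz [-0.004  0.01  -1.   ] F [ 4.6   5.   -8.01] T [ 0.24 -0.83 -0.28] w 0.0153 j [ 0.04  0.48 -0.01  1.09  0.01 -1.08]
bar ang by pos 50.5 by yaw 50.1 radius 0.1094
[-1.23  0.55]
[-1.09  0.79]
[-0.99  0.92]
[-0.87  1.03]
[-0.74  1.13]
[-0.59  1.21]
[-0.44  1.27]
[-0.28  1.32]
```

move_arm --series '[[[-1.23, 0.55, 0.25, 0, 0, -7, 0], [-1.09, 0.79, 0.25, 0, 0, -7, 0], [-0.99, 0.92, 0.1, 0, 0, -7, 0], [-0.87, 1.03, 0.05, 0, 0, -7, 0], [-0.74, 1.13, 0.05, 0, 0, -7, 0]]]'

```text
clock: 24.3
eef_pos: [0.5271, 0.0766, 0.1035]
tool_rot: [-0.241, 0.971, 0.005, 0.006]
ft_force: [7.0, 3.5, -9.5]
grip_width: 0.0152
```

```bash
python3 sw.py -7 3
```

```text
t 24.30 p [0.5271 0.0766 0.1035] yawY 117.9 tz [ 0.009  0.014 -1.   ] F [ 6.97  3.52 -9.48] T [ 0.14 -0.82 -0.04] w 0.0152 j [ 0.14  0.39 -0.14  1.03  0.01 -0.35]
bar ang by pos 14.0 by yaw 13.8 radius 0.1085
[-0.74  1.13]
[-0.41  1.29]
[-0.25  1.33]
```

move_arm --series '[[[-0.65, 1.1, 0, 0, 0, -6.5, 0], [-0.4, 1.2, 0, 0, 0, -6, 0], [-0.05, 0.2, 0, 0, 0, -1, 0], [0, 0, 0, 0, 0, 0, 0], [0, 0, 0, 0, 0, 0, 0]]]'

```text
clock: 24.8
eef_pos: [0.5178, 0.1018, 0.1031]
tool_rot: [-0.12, 0.993, 0.002, 0.009]
ft_force: [4.8, 1.2, -9.6]
grip_width: 0.0152
```

```bash
python3 sw.py -7 1
```

```text
t 24.80 p [0.5178 0.1018 0.1031] yawY 103.8 tz [ 0.017  0.006 -1.   ] F [ 4.81  1.21 -9.57] T [-0.05 -0.12  0.04] w 0.0152 j [ 0.19  0.37 -0.16  1.02  0.   -0.05]
bar ang by pos -0.2 by yaw -0.3 radius 0.1082
[-0.47  1.27]
```

move_arm --series '[[[0, 0, -0.4, 0, 0, 0, 0], [0, 0, -0.4, 0, 0, 0, 0], [0, 0, -0.4, 0, 0, 0, 0], [0, 0, -0.3, 0, 0, 0, 0], [0, 0, 0, 0, 0, 0, 0]]]'

```text
clock: 25.3
eef_pos: [0.5177, 0.1016, 0.0862]
tool_rot: [-0.12, 0.993, 0.002, 0.008]
ft_force: [3.8, 0.2, -6.5]
grip_width: 0.0151
```

```bash
python3 sw.py -7 1
```

```text
t 25.30 p [0.5177 0.1016 0.0862] yawY 103.8 tz [ 0.015  0.006 -1.   ] F [ 3.85  0.17 -6.46] T [ 0.04 -0.23  0.09] w 0.0151 j [ 0.19  0.39 -0.18  0.98  0.   -0.05]
bar ang by pos -0.1 by yaw -0.3 radius 0.1083
[-0.46  1.27]
```

move_arm --series '[[[0, 0, -0.1, 0, 0, 0, 0], [0, 0, -0.1, 0, 0, 0, 0], [0, 0, -0.1, 0, 0, 0, 0], [0, 0, -0.05, 0, 0, 0, 0], [0, 0, 0, 0, 0, 0, 0]]]'

```text
clock: 25.8
eef_pos: [0.5177, 0.1016, 0.0847]
tool_rot: [-0.12, 0.993, 0.002, 0.009]
ft_force: [3.3, 1.4, -5.6]
grip_width: 0.0153
```

```bash
python3 sw.py -7 1
```

```text
t 25.80 p [0.5177 0.1016 0.0847] yawY 103.8 tz [ 0.017  0.006 -1.   ] F [ 3.31  1.41 -5.56] T [-0.01 -0.04  0.05] w 0.0153 j [ 0.19  0.39 -0.19  0.97  0.   -0.05]
bar ang by pos -0.1 by yaw -0.3 radius 0.1083
[-0.46  1.27]
```

move_arm --series '[[[0, 0, -0.15, 0, 0, 0, 0], [0, 0, -0.15, 0, 0, 0, 0], [0, 0, -0.15, 0, 0, 0, 0], [0, 0, -0.1, 0, 0, 0, 0], [0, 0, 0, 0, 0, 0, 0]]]'

```text
clock: 26.3
eef_pos: [0.5177, 0.1016, 0.0845]
tool_rot: [-0.121, 0.993, 0.002, 0.011]
ft_force: [2.4, 0.4, -4.7]
grip_width: 0.0152
```

```bash
python3 sw.py -7 1
```

```text
t 26.30 p [0.5177 0.1016 0.0845] yawY 103.9 tz [ 0.02   0.007 -1.   ] F [ 2.42  0.39 -4.72] T [0.02 0.11 0.12] w 0.0152 j [ 0.19  0.39 -0.19  0.97  0.   -0.05]
bar ang by pos -0.1 by yaw -0.2 radius 0.1083
[-0.46  1.27]
```

move_arm --series '[[[0, 0, -0.2, 0, 0.2, 0, 0], [0, 0, -0.2, 0, 0.2, 0, 0], [0, 0, -0.2, 0, 0.2, 0, 0], [0, 0, -0.2, 0, 0.2, 0, 0], [0, 0, 0, 0, 0, 0, 0]]]'

```text
clock: 26.8
eef_pos: [0.5178, 0.1015, 0.0848]
tool_rot: [-0.121, 0.993, 0.003, 0.006]
ft_force: [2.3, 1.3, -6.0]
grip_width: 0.0149
```

```bash
python3 sw.py -7 1; python3 - <<'E'
from h import *
im,d=shot('side','s8')
a=cv2.imread('pics/s8.png'); cv2.imwrite('pics/c8.png',cv2.resize(a[200:360,180:340],(600,600),interpolation=cv2.INTER_CUBIC))
E
```

```text
t 26.80 p [0.5178 0.1015 0.0848] yawY 103.9 tz [ 0.011  0.008 -1.   ] F [ 2.33  1.35 -5.95] T [-0.03 -0.09  0.09] w 0.0149 j [ 0.19  0.4  -0.18  0.98  0.01 -0.05]
bar ang by pos -0.0 by yaw -0.2 radius 0.1082
[-0.47  1.27]
```

View pics/c8.png

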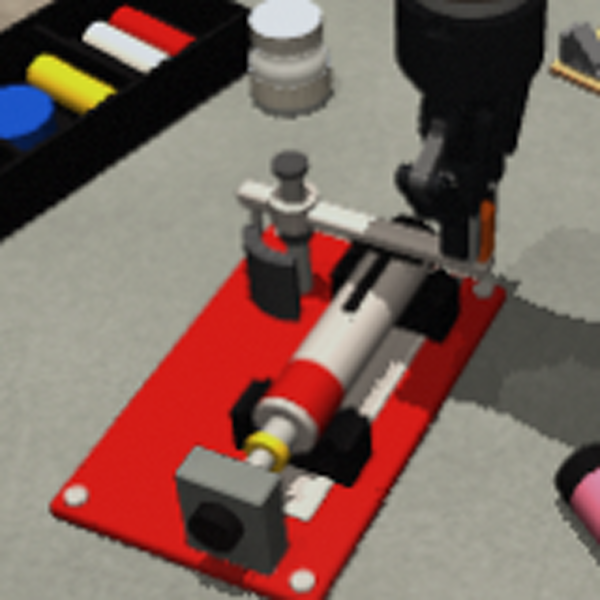

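move_arm --series '[[[0, 0, -0.2, 0, 0, 0, 0], [0, 0, -0.2, 0, 0, 0, 0], [0, 0, -0.2, 0, 0, 0, 0], [0, 0, -0.2, 0, 0, 0, 0], [0, 0, -0.2, 0, 0, 0, 0]]]'

```text
clock: 27.35
eef_pos: [0.5176, 0.1014, 0.084]
tool_rot: [-0.121, 0.993, 0.003, 0.008]
ft_force: [-6.1, -0.4, 14.1]
grip_width: 0.0151
```

```bash
python3 sw.py -7 1
```

```text
t 27.35 p [0.5176 0.1014 0.084 ] yawY 103.9 tz [ 0.015  0.008 -1.   ] F [-6.1  -0.42 14.08] T [-0.24  1.25  0.07] w 0.0151 j [ 0.19  0.39 -0.19  0.97  0.01 -0.05]
bar ang by pos -0.0 by yaw -0.2 radius 0.1084
[-0.45  1.27]
```

move_arm --series '[[[0, 0, 0, 0, 0, 0, 0], [0, 0, 0, 0, 0, 0, 0.3], [0, 0, 0, 0, 0, 0, 0.6], [0, 0, 0, 0, 0, 0, 0.6], [0, 0, 0, 0, 0, 0, 0.6]]]'

```text
clock: 27.85
eef_pos: [0.5179, 0.1013, 0.0833]
tool_rot: [-0.12, 0.993, 0.003, 0.008]
ft_force: [-0.1, -0.2, -0.7]
grip_width: 0.051
```

```bash
python3 sw.py -7 1
```

```text
t 27.85 p [0.5179 0.1013 0.0833] yawY 103.8 tz [ 0.016  0.008 -1.   ] F [-0.15 -0.19 -0.69] T [-0.02  0.01 -0.  ] w 0.0510 j [ 0.19  0.39 -0.19  0.97  0.01 -0.05]
bar ang by pos 0.1 by yaw -0.3 radius 0.1081
[-0.48  1.27]
```

Free. I'll rise straight up and check.

move_arm --series '[[[0, 0, 1, 0, 0, 0, 0.6], [0, 0, 2, 0, 0, 0, 0.6], [0, 0, 3, 0, 0, 0, 0.6], [0, 0, 4, 0, 0, 0, 0.6], [0, 0, 4, 0, 0, 0, 0.6]]]'

```text
clock: 28.35
eef_pos: [0.512, 0.1001, 0.2222]
tool_rot: [-0.12, 0.993, 0.003, -0.0]
ft_force: [1.3, 0.0, -0.1]
grip_width: 0.051
```

move_arm --series '[[[-1, -4, 1, 0, 0, 0, 0.6], [-1, -4, 1, 0, 0, 0, 0.6], [-1, -4, 1, 0, 0, 0, 0.6], [0, -3, 0, 0, 0, 0, 0.6], [0, 0, 0, 0, 0, 0, 0.6]]]'

```text
clock: 28.85
eef_pos: [0.4854, -0.0528, 0.2656]
tool_rot: [-0.123, 0.992, 0.001, 0.01]
ft_force: [-0.2, 0.8, -0.4]
grip_width: 0.0512
```

```bash
python3 - <<'E'
from h import *
st()
im,d=shot('side','s9'); W=world('side',d); i=im.astype(int)
L=(W[...,:2]-O)@np.array([[ex[0],ey[0]],[ex[1],ey[1]]])*1000
m=(i[...,0]>110)&(i[...,0]>1.5*i[...,1])&(i[...,1]>1.5*i[...,2])&(d>0)&(W[...,2]>.08)&(W[...,2]<.15)&(abs(L[...,0]+56)<40)&(abs(L[...,1]-48)<40)
print('tab',m.sum(),np.median(L[m],0),np.percentile(W[m][:,2],[50,90,98]),'was z 0:')
W0=np.load('pics/Wside.npy');L0=(W0[...,:2]-O)@np.array([[ex[0],ey[0]],[ex[1],ey[1]]])*1000;i0=np.load('pics/side0.npz')['im'].astype(int)
m=(i0[...,0]>110)&(i0[...,0]>1.5*i0[...,1])&(i0[...,1]>1.5*i0[...,2])&(W0[...,2]>.08)&(W0[...,2]<.15)&(abs(L0[...,0]+56)<40)&(abs(L0[...,1]-48)<40)
print(m.sum(),np.median(L0[m],0),np.percentile(W0[m][:,2],[50,90,98]))
c=cv2.resize(cv2.imread('pics/s9.png')[200:360,180:340],(600,600),interpolation=cv2.INTER_CUBIC); cv2.imwrite('pics/c9.png',c)
for t in('gauge_blue_mid','gauge_red_nose','reel','jar','grip_roll'): print(t,[(np.round(r['at'],3).tolist(),round(r['confidence'],2)) for r in bot.find_in('side',t)][:2])
E
```

```text
t 28.85 p [ 0.4854 -0.0528  0.2656] yawY 104.1 tz [ 0.02   0.005 -1.   ] F [-0.24  0.8  -0.43] T [0.04 0.   0.02] w 0.0512 j [-0.11  0.19  0.03  1.39  0.01 -0.36]
tab 110 [-51.11806377  48.23724645] [0.11273893 0.11528261 0.11638741] was z 0:
88 [-52.57283172  49.11456601] [0.10872099 0.11034724 0.11101973]
gauge_blue_mid [([0.498, -0.193, 0.047], 0.66)]
gauge_red_nose [([0.324, 0.186, 0.035], 0.88), ([0.539, 0.184, 0.07], 0.61)]
reel [([0.76, -0.202, 0.034], 0.71)]
jar [([0.759, -0.01, 0.046], 0.7)]
grip_roll [([0.374, -0.012, 0.026], 0.77)]
```

View pics/c9.png

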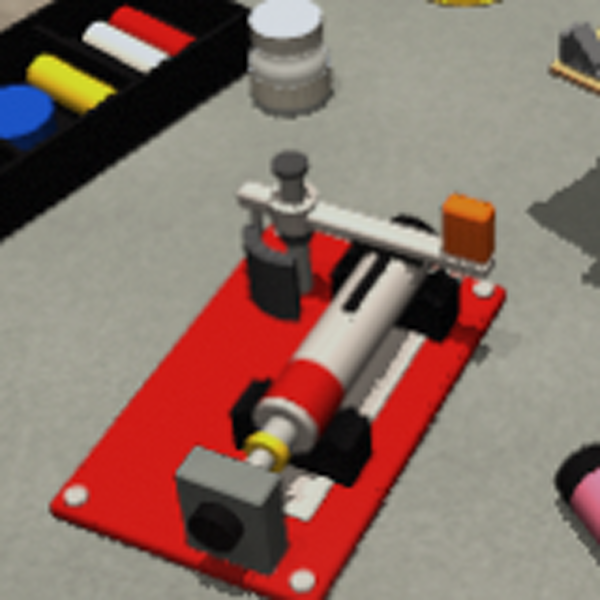

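View pics/s9.png

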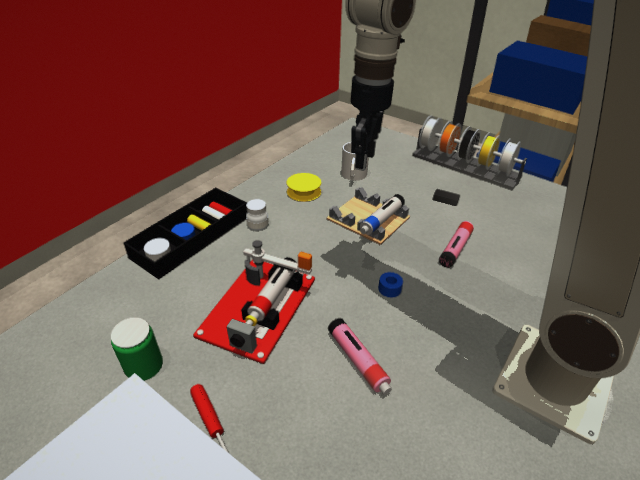

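The picture shows the bar closed on the gauge, with the tab at (305,261). It stands about 5 mm higher than when the cradle was empty, so the lift is about right. The nose is on the yellow buffer at (251,320), the fingers are clear, and the other things are in place.

```bash
python3 -c "
from h import *
print(bot.job_done()); st()"
```

```text
the job is handed in; nothing more can be done
None
the job is handed in; nothing more can be done
```

The red-banded gauge is clamped in the cradle and the job is handed in at about 29 s of the 72 s allowed. No verdict was reported.

**What I did**
- Lifted the clamp bar about 24 mm, turned it about 1.5 rad aside, and let it down onto its ledge.
- Took the red gauge from the rest and laid it in the V blocks in 1 to 2 mm steps.
- Slid it until the buffer gave. The wrist read 9 to 10 N along the axis, less about 4.4 N of sliding friction. That puts roughly 4 to 5.5 N, about 1.3 mm, on the buffer, held for about 1 s.
- Turned the bar back, lowered it by hand onto the gauge, and let go.

**Last checks**
- **Bar:** it is closed, by the hand's position and yaw. The tab stands about 5 mm higher than on the empty cradle, against about 6 mm expected.
- **Gauge:** in the picture it lies in both V blocks with its nose on the buffer. The nose contact force after release was only judged by eye.
- **Bystanders:** the blue gauge, reel, jar and ring roll are within a few millimetres of where they started. The mug, can, awl and eraser were checked only by eye in the side picture.

**Did not agree or go as planned**
- While lowering, the bar seemed to stop while the wrist still carried 5 to 6 N. A few more 2 mm steps then pressed it down with about 14 N for a moment before I let go. With the spring that is about 21 N on the gauge, under the 30 N limit.
- The gauge settled about 1.6 mm to the side of my fitted cradle line. I put that down to error in my fit, because the side forces stayed within about 2 N.

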